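# Hold a pair of cells down in the bench tester

### The job

Drop the two blue battery cells into the yellow funnel of the cell tester so that they stand one on the other in its well, then push the stack straight down against the sprung contact until it meets its stop and will go no further. Do not ram it, and leave the two orange cells standing where they are. Finish while still pressing: the tester needs the stack held fully home by the robot, so do not let it spring back up.

Things in the scene. Friction and masses are not known exactly. Their poses are not given: they have to be found in the camera images.
- blue1_mid (a point): one of the two cells to load: upright round battery cell with flat ends, blue sleeve and a white band near the top, 26 mm diameter, 35 mm tall, about 50 g; this point is its centre, 17.5 mm above its underside; z along its length. At the start it stands on the bench mat (z = 0).
- blue2_mid (a point): the other cell to load: upright round battery cell with flat ends, blue sleeve and a white band near the top, 26 mm diameter, 35 mm tall, about 50 g; this point is its centre, 17.5 mm above its underside; z along its length. At the start it stands on the bench mat (z = 0).
- orange1_mid (a point): a cell to leave alone: upright round battery cell with flat ends, orange sleeve and a white band near the top, 26 mm diameter, 35 mm tall, about 50 g; this point is its centre, 17.5 mm above its underside; z along its length. At the start it stands on the bench mat (z = 0).
- orange2_mid (a point): another cell to leave alone: upright round battery cell with flat ends, orange sleeve and a white band near the top, 26 mm diameter, 35 mm tall, about 50 g; this point is its centre, 17.5 mm above its underside; z along its length. At the start it stands on the bench mat (z = 0).
- tester: the cell tester, fixed to the table: a white eight-sided upright well, 30 mm across inside, with a yellow funnel mouth on top and a sight slot on each x side; origin on the table on the well's axis. A grey meter box with a dark screen, 80 x 80 mm, 58 mm high, lies with its centre 104 mm along -y; dark base plate 88 x 196 mm.
- tester_mouth (a point): centre of the well's mouth at rim height, 84 mm above the table; z up. Funnel 41 mm across inside at the rim, 50 mm outside, narrowing to 30 mm over the top 18 mm. The sprung contact lies 54 mm below the rim when up. A single cell inside stands wholly below the rim; two stacked stand 16 mm above it with the contact up and 6 mm with it on its stop.
- contact (a joint): travel of the tester's sprung brass contact at the bottom of the well: 0 when up, 0.010 m when pushed down onto its hard stop. The spring needs 3 N to start moving and 9 N at the stop; it returns by itself. It carries both cells without moving. The stop is rigid: come onto it at about 20 mm/s, as a fast hit makes a force peak.
Not all that is in view belongs to the job. What is shaped like the part that bears blue2_mid but black or red is not meant. What is shaped like the part that bears blue1_mid but red is not meant.

How it is judged (in metres and radians):
On the way, in this order (a step that is already met when the one before it is completed fails the run):
1. one blue cell is down in the tester's well (((horizontal distance between blue1_mid and tester_mouth below 0.007 m and z of blue1_mid in the frame of tester_mouth below 0.004 m and angle between blue1_mid's own z axis and vertical below 0.25 rad) or (horizontal distance between blue2_mid and tester_mouth below 0.007 m and z of blue2_mid in the frame of tester_mouth below 0.004 m and angle between blue2_mid's own z axis and vertical below 0.25 rad))), for 0.2 s.
2. both blue cells stand in the well (horizontal distance between each of blue1_mid, blue2_mid and tester_mouth below 0.007 m and z of each of blue1_mid, blue2_mid in the frame of tester_mouth below 0.004 m and angle between each of blue1_mid, blue2_mid's own z axis and vertical below 0.25 rad), for 0.1 s.
At the end, for the whole second after the job is handed in: Both blue cells stand in the well (centres within 7 mm of its axis, upper centre at most 4 mm above the rim), the contact is within 1 mm of its stop, the fingers press the stack with over 4 N and keep on, and both orange cells stand upright within 30 mm of their starts (all of step 2 and value of joint contact above 0.009 m and (contact force between the fingers and blue1 above 4 N or contact force between the fingers and blue2 above 4 N) and distance of each of orange1_mid, orange2_mid from where it was at the start of the episode below 0.03 m and angle between each of orange1_mid, orange2_mid's own z axis and vertical below 0.3 rad); the arm keeps its last pose, push and grip.
It fails at once if an orange cell is knocked over or pushed more than 30 mm (not (distance of orange1_mid from where it was at the start of the episode below 0.03 m and angle between orange1_mid's own z axis and vertical below 0.3 rad) or not (distance of orange2_mid from where it was at the start of the episode below 0.03 m and angle between orange2_mid's own z axis and vertical below 0.3 rad)).
It fails at once if the stack is rammed: more than 90 N on a cell from the fingers while it is in the well ((contact force between the fingers and blue1 above 90 N and value of joint contact above 0.009 m) or (contact force between the fingers and blue2 above 90 N and value of joint contact above 0.009 m)).
It also fails if it takes over 58 s, if anything falls off the work surface, if the arm or the gripper's body presses on something with over 40 N, if the wrist force passes 120 N, or if a joint passes its speed limit or range.

### The arm

A 7-joint arm with a two-finger parallel gripper is mounted at the origin on the work surface. World frame = base frame: x ahead of the robot, y to its left, z up, the work surface at z = 0. Lengths are in m, angles in degrees, forces in N, time in s.
With the tool pointing down it reaches from about 0.375 to 0.925 m from the base axis. Payload 3.1 kg.
Tool frame: the origin (TCP) lies between the finger pads; the fingertips stand 22 mm ahead of it and the grasp point (between the pads) lies 3 mm ahead of it; z points along the fingers, y is the direction in which the jaws open and shut (so a half turn about z gives the same grasp; the last joint's range is limited). The gripper opens to 85 mm and grips with 20 to 120 N. Pads are 22 mm wide; open, the fingers measure 114 mm over their backs; the gripper's body (76 mm by 85 mm) begins 54 mm behind the grasp point. The pads swing forward as they close: fully open they stand 13 mm farther back than shut.
Start: joints at [62.407, 21.939, 2.515, 91.553, -1.026, 66.532, -2.859], TCP at [0.243, -0.603, 0.222] pointing down, gripper open.
Joint ranges: [-149.38, 149.38], [-23.57, 123.04], [-84.95, 90], [0, 143.3], [-89.99, 269.99], [3.08, 112.72], [-163.45, 163.45]. Speed limits (degrees/s): [159.86, 159.86, 180, 180, 180, 180, 180].

### API

Orientations are given as [roll, pitch, yaw] about the fixed x, y, z axes, in that order (R = Rz(yaw) Ry(pitch) Rx(roll)).
In Python, from rig import * gives the robot as it stands.
- The arm moves only by the shell command python3 -m pendant 'ROWS' [FORCE]. ROWS is a JSON object of lists of equal length, an entry for each row: "hand": the finger opening in cm, from 0 to 8.54; "xyz": the shift along the tool's x, y, z in cm, a list of three; "rot": the turn, a rotation vector about the tool's x, y, z in degrees, a list of three. A call has 1 to 10 rows; each row is the pose to reach, as a shift and turn from the pose measured when the call began, along the tool's axes at that moment; what a row does not reach only later rows make up. A row lasts 1/12 s, in which the tool goes at most 41.7 mm and 7.16 degrees, less where a joint would pass 70% of its speed; a pose out of reach is approached as far as the arm can. A call with a gripper value outside its range is refused whole. The fingers move at their own pace and stop on an object; FORCE is the grip in N (left out, the last holds). Time passes only in rows, so rows that repeat a pose let the fingers close. It gives the time, the measured TCP pose, the force and the opening at its end, in the units of the state.
- get_state(): the state, without advancing time (a new reading comes with each control period).
- camera(name): name is "side" or "top"; returns a dict with "pixels" (480x640x3 uint8, red, green, blue), "fx", "fy", "cx", "cy" (pixels), "rvec" (rotation vector, rad) and "tvec" (3), from world to camera coordinates, as OpenCV has them. Camera axes: x right, y down, z forward; pixel columns grow to the right and rows downward; lengths in m; the calibration is good to about 2 mm. A picture is of the moment at which its call begins. There is no depth.
- job_done(): hands the job in, once; it reports no verdict.
Trained networks look in a picture, given as the dict that the camera call returned (one of the last four; its "shot" number tells which), for a name from the list of things; names that differ only in an ending like _2 or _b are one class to them, and where a whole thing is asked for, a point or a joint stands for the part that bears it (a point fixed in the world has none). Each returns a list of dicts, best first, with "confidence" (0 to 1); they miss things now and then, are a little off and sometimes report something else, mostly with a low value. They report only what shows in the picture. A call takes as long as a camera call. They do not tell look-alikes from the thing itself.
- boxes_of(picture, label): "position" ([column, row] in pixels, amid what is visible of it).
- masks_of(picture, label): "region" (480x640 bool, what is visible of it) and "position" ([column, row] in pixels, amid what is visible of it).
- spot_point(picture, label): "position" ([column, row] in pixels: a listed point, or the origin of a listed thing).
The state is a dict: "time": time; "qpos": joint angles; "qvel": joint speeds; "tau": joint torques, N m; "tcp_pos": TCP position; "tool_rot": TCP orientation; "ft_force": force on the tool from outside, world axes, zero at the start; "moment": the same for the moment, N m; "gripper_width": finger opening in m.
Only numpy, scipy, OpenCV 4.12 (cv2) and the standard library are available. Lean on these libraries where they do the work, as an engineer would, in place of code of your own. Each camera call takes 0.05 s, during which the arm holds its last target.

## Working session

There is one attempt and no reset: what is moved stays moved. The work goes in short steps, Python scripts to look and compute and a shell command to move; the robot and the scene stay as the last step left them, time stands still between calls to the robot, and variables do not carry over. Pictures are saved under pics/ and viewed, and the job is handed in when it is done.

```bash
ls; mkdir -p pics; python3 - <<'E'
from rig import *
import cv2
print(get_state())
for n in ("side","top"):
    c=camera(n); cv2.imwrite(f"pics/{n}0.png",c["pixels"][:,:,::-1]); print({k:v for k,v in c.items() if k!="pixels"})
E
```

```text
pics
{'time': 0.0, 'qpos': array([62.40607726, 21.99306297,  2.51149092, 91.6513661 , -1.02254739,
       66.53118542, -2.85801063]), 'qvel': array([-0.0622248 , -0.07364852,  0.10398627,  0.00025746,  0.01470455,
       -0.02958159,  0.05199174]), 'tau': array([ 3.60975991e-04, -4.33452344e+01,  1.02452639e+00, -2.49507540e+01,
        1.05465724e-02,  1.11880613e-02, -1.12126560e-05]), 'tcp_pos': array([ 0.24300071, -0.60180465,  0.2204562 ]), 'tool_rot': array([-1.79847234e+02,  1.10515400e-02,  2.19972138e+01]), 'ft_force': array([-0.32345762,  0.83878626,  0.4745889 ]), 'moment': array([ 0.02938789,  0.01221729, -0.06032229]), 'gripper_width': 0.08555793293228793}
{'fx': 476.1842976181364, 'fy': 476.1842976181364, 'cx': 322.8814232155975, 'cy': 242.68788353115102, 'rvec': array([ 0.77935361, -2.57669744,  1.11152708]), 'tvec': array([0.48101377, 0.22761453, 0.62788052]), 'shot': 1}
{'fx': 617.261074581118, 'fy': 617.261074581118, 'cx': 321.5769608601253, 'cy': 245.96754798539814, 'rvec': array([ 2.17450282, -2.17629434,  0.14273606]), 'tvec': array([0.02930096, 0.52042986, 1.13292541]), 'shot': 2}
```

View pics/side0.png

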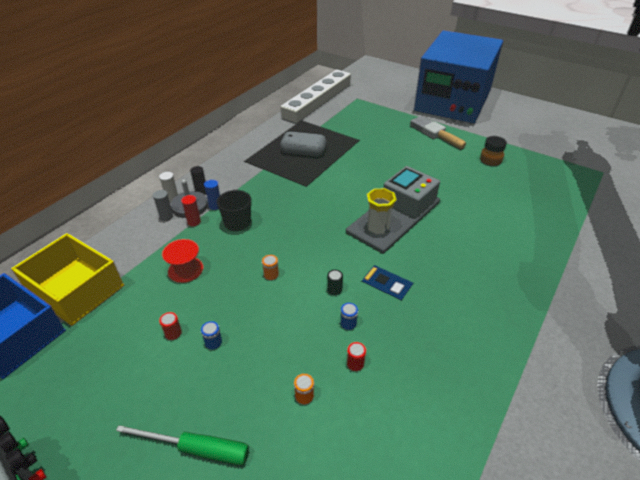

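View pics/top0.png

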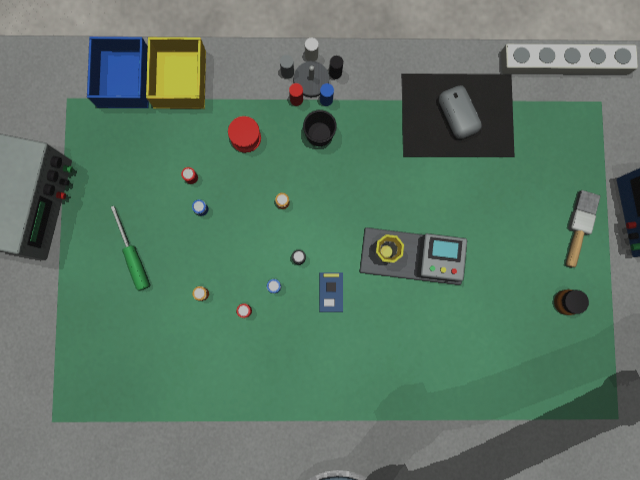

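Side view: blue cells at (211,334) and (349,316), orange at (270,266) and (304,388). Look-alikes are red at (170,325) and (356,356), black at (335,281), and the blue/red pots of the stand at (211,193) and (191,210).
Top view: blue at (200,208) and (274,287), orange at (282,200) and (200,294), red at (189,175) and (244,311), black at (298,257). The tester funnel is at (390,249). I choose the two blue-sleeved cells.

```bash
cat > h.py <<'E'
from rig import *
import cv2, numpy as np
def P(c):
    R=cv2.Rodrigues(c["rvec"])[0]; K=np.array([[c["fx"],0,c["cx"]],[0,c["fy"],c["cy"]],[0,0,1]])
    return K,R,np.array(c["tvec"]).reshape(3)
def proj(c,X):
    K,R,t=P(c); p=K@(R@np.array(X)+t); return p[:2]/p[2]
def ray(c,uv,z):
    K,R,t=P(c); d=R.T@np.linalg.inv(K)@np.array([uv[0],uv[1],1]); o=-R.T@t
    return o+d*(z-o[2])/d[2]
def tri(c1,u1,c2,u2):
    M=[]
    for c in(c1,c2):
        K,R,t=P(c); M.append(K@np.c_[R,t])
    X=cv2.triangulatePoints(M[0],M[1],np.array(u1,float).reshape(2,1),np.array(u2,float).reshape(2,1)).ravel()
    return X[:3]/X[3]
E
python3 - <<'E'
from h import *
s=camera("side");t=camera("top")
for l in("blue1_mid","orange1_mid","tester_mouth","tester"):
    for n,c in(("s",s),("t",t)):
        z={"tester_mouth":.084,"tester":0}.get(l,.0175)
        for d in spot_point(c,l)[:10]: print(l,n,round(d["confidence"],2),np.round(d["position"],1),np.round(ray(c,d["position"],z),4))
a=cv2.resize(s["pixels"][240:420,140:400],None,fx=3,fy=3,interpolation=cv2.INTER_CUBIC)[:,:,::-1]
cv2.imwrite("pics/crop_s.png",a)
a=cv2.resize(t["pixels"][150:340,170:430],None,fx=3,fy=3,interpolation=cv2.INTER_CUBIC)[:,:,::-1]
cv2.imwrite("pics/crop_t.png",a)
E
```

```text
blue1_mid s 0.85 [168.2 327. ] [0.6642 0.2864 0.0175]
blue1_mid s 0.71 [211.7 334.3] [0.6011 0.2602 0.0175]
blue1_mid t 0.53 [188.1 176.5] [0.6552 0.2838 0.0175]
blue1_mid t 0.44 [199.7 208.6] [0.5931 0.2605 0.0175]
orange1_mid s 0.8 [303.1 386.7] [0.4399 0.255  0.0175]
orange1_mid s 0.53 [211.1 335.2] [0.6007 0.2618 0.0175]
orange1_mid t 0.52 [198.2 292.4] [0.434  0.2602 0.0175]
tester_mouth s 0.68 [209.6 336.6] [0.5587 0.2938 0.084 ]
tester_mouth s 0.64 [383.5 199.4] [ 0.5078 -0.0846  0.084 ]
tester_mouth t 0.68 [387.7 250.7] [ 0.5058 -0.0884  0.084 ]
tester s 0.98 [379.4 228.8] [ 0.5166 -0.1001  0.    ]
tester s 0.16 [212.4 336. ] [0.6091 0.2541 0.    ]
tester t 0.82 [385.3 252.8] [ 0.5103 -0.0947  0.    ]
```

View pics/crop_s.png

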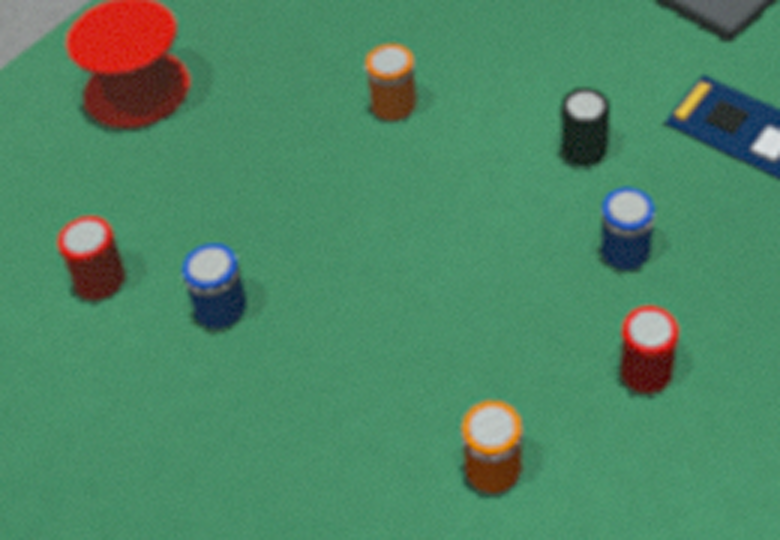

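View pics/crop_t.png

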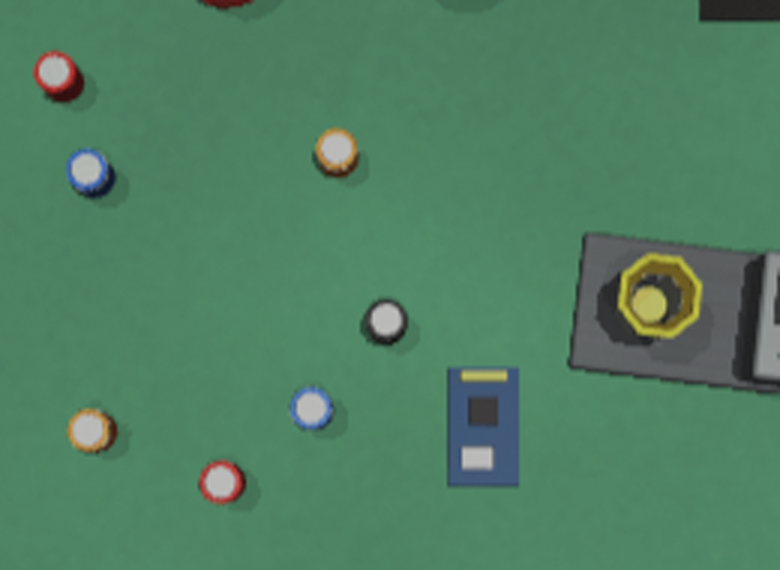

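Crops confirm two blue cells with a white band, tops at side (210,329) and (350,309), top (199,206) and (274,286). The neighbours are red and black. Next I measure the tops' centres and the funnel.

```bash
cat >> h.py <<'E'
def whitec(c,uv,r=9):
    im=c["pixels"].astype(int); u,v=map(int,np.round(uv))
    w=im[v-r:v+r+1,u-r:u+r+1]; m=((w.min(2)>125)&(w.max(2)-w.min(2)<45)).astype(np.uint8)
    n,lab,st,ce=cv2.connectedComponentsWithStats(m); k=1+np.argmax(st[1:,4])
    return ce[k]+[u-r,v-r],st[k,4]
def yellow(c,box):
    h=cv2.cvtColor(c["pixels"],cv2.COLOR_RGB2HSV); m=((h[...,0]>22)&(h[...,0]<34)&(h[...,1]>140)&(h[...,2]>70)).astype(np.uint8)
    x0,y0,x1,y1=box; q=np.zeros_like(m); q[y0:y1,x0:x1]=m[y0:y1,x0:x1]; return q
E
python3 - <<'E'
from h import *
s=camera("side");t=camera("top")
for n,a,b in(("blueA",(210,329),(199,206)),("blueB",(350,309),(274,286)),("orgA",(270,260),(282,200)),("orgB",(304,383),(200,293)),("red",(357,349),(244,311)),("blk",(335,275),(298,257))):
    ca,na=whitec(s,a);cb,nb=whitec(t,b)
    print(n,ca.round(1),na,cb.round(1),nb,ray(s,ca,.035).round(4),ray(t,cb,.035).round(4),tri(s,ca,t,cb).round(4))
m=yellow(t,(370,230,410,270)); p=np.argwhere(m)[:,::-1].astype(np.float32)
h=cv2.convexHull(p); (e,r)=cv2.minEnclosingCircle(p); M=cv2.moments(h); cc=np.array([M["m10"]/M["m00"],M["m01"]/M["m00"]])
print("top ring",e,r,cc,ray(t,cc,.084).round(4))
m=yellow(s,(360,180,402,212)); p=np.argwhere(m)[:,::-1].astype(np.float32);print(p.min(0),p.max(0))
for x in np.arange(.49,.53,.01): pass
# projections of mouth with rim circle drawn
X=ray(t,cc,.084)
for n,c in(("s",s),("t",t)):
    im=cv2.resize(c["pixels"],None,fx=6,fy=6,interpolation=cv2.INTER_CUBIC)[:,:,::-1].copy()
    for r,z,col in((.025,.084,(255,0,0)),(.0205,.084,(0,0,255))):
        q=np.array([proj(c,X+[r*np.cos(a),r*np.sin(a),z-.084]) for a in np.linspace(0,6.28,40)])
        cv2.polylines(im,[(q*6+2.5).round().astype(int)],True,col,1)
    u,v=(proj(c,X)*6).astype(int); cv2.imwrite(f"pics/rim_{n}.png",im[v-150:v+150,u-200:u+200])
E
```

```text
blueA [209.3 327.8] 103 [198.3 205.8] 78 [0.6008 0.2615 0.035 ] [0.5954 0.2601 0.035 ] [0.5967 0.2609 0.0367]
blueB [348.8 308.7] 93 [273.1 285.5] 80 [0.4514 0.1198 0.035 ] [0.446 0.119 0.035] [0.4477 0.1197 0.0366]
orgA [269.4 259.6] 65 [281.6 199. ] 76 [0.6144 0.1046 0.035 ] [0.6086 0.1041 0.035 ] [0.6099 0.105  0.0372]
orgB [303.4 381.7] 135 [198.8 292.7] 81 [0.4375 0.2568 0.035 ] [0.4329 0.256  0.035 ] [0.4343 0.2565 0.0367]
red [356.3 349.2] 114 [242.9 310.4] 81 [0.4055 0.1751 0.035 ] [0.4002 0.1743 0.035 ] [0.402  0.1749 0.0368]
blk [334.6 274.6] 80 [298.4 256.1] 83 [0.5065 0.0731 0.035 ] [0.5006 0.0723 0.035 ] [0.5024 0.0732 0.0367]
top ring (389.5, 248.0) 14.326648712158203 [389.43715369 248.15339749] [ 0.5104 -0.0916  0.084 ]
[367. 188.] [396. 211.]
```

```bash
python3 -c "
import cv2;cv2.imwrite('pics/rim.png',cv2.hconcat([cv2.imread('pics/rim_s.png'),cv2.imread('pics/rim_t.png')]))"
```

```text
(no output)
```

View pics/rim.png

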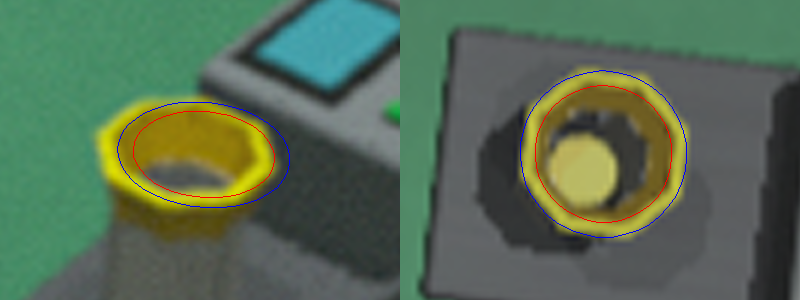

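The cameras disagree by about 5 mm in x, always the same way and with z 1.7 mm too high. I'll grasp using the triangulated values, then calibrate against the held cell before placing it. First, a helper to convert targets to tool axes.

```bash
cat >> h.py <<'E'
from scipy.spatial.transform import Rotation as Ro
def to(x,y,z,yaw=90):
    s=get_state(); R=Ro.from_euler("xyz",s["tool_rot"],degrees=True)
    T=Ro.from_euler("xyz",[180,0,yaw],degrees=True)
    print("cm",(R.inv().apply(np.array([x,y,z])-s["tcp_pos"])*100).round(2),"rot",(R.inv()*T).as_rotvec(degrees=True).round(2),"t",s["time"],"F",s["ft_force"].round(1),"w",s["gripper_width"])
E
python3 -c "
from h import *
to(.4477,.1197,.15)"
```

```text
cm [ 46.   -59.34   7.19] rot [  0.     0.   -68.01] t 0.7 F [-0.3 -0.1 -0.6] w 0.08522070200634858
```

```bash
python3 -m pendant '{"hand":[8,8,8,8,8,8,8,8,8,8],"xyz":[[0.9,-1.2,0],[2.8,-3.6,0],[5,-6.5,0],[7.3,-9.5,0],[9.6,-12.5,0],[12,-15.4,0],[14.3,-18.4,0],[16.6,-21.4,0],[18.9,-24.3,0],[20.7,-26.7,0]],"rot":[[0,0,-4],[0,0,-8],[0,0,-13],[0,0,-18],[0,0,-23],[0,0,-28],[0,0,-33],[0,0,-38],[0,0,-42],[0,0,-45]]}' 40; python3 -c "
from h import *
to(.4477,.1197,.15)"
```

```text
time: 1.53
tcp_pos: [0.3361, -0.2748, 0.2222]
tool_rot: [180.0, -0.0, 67.3]
ft_force: [0.2, 0.9, -0.0]
gripper_width: 0.0799
cm [40.7  -4.94  7.22] rot [ 4.000e-02  1.000e-02 -2.271e+01] t 1.5333 F [ 0.2  0.9 -0. ] w 0.07987805181527934
```

```bash
python3 -m pendant '{"hand":[6,6,6,6,6,6,6,6,6,6],"xyz":[[3.5,-0.4,0],[7.5,-0.9,0],[11.5,-1.4,0],[15.5,-1.9,0],[19.5,-2.4,1],[23.5,-2.9,2],[27.5,-3.4,3],[31.5,-3.9,4],[35.5,-4.4,5],[38.5,-4.7,6]],"rot":[[0,0,-2],[0,0,-5],[0,0,-8],[0,0,-11],[0,0,-14],[0,0,-17],[0,0,-20],[0,0,-22],[0,0,-22.7],[0,0,-22.7]]}' 40; python3 -c "
from h import *
to(.4477,.1197,.039)"
```

```text
time: 2.37
tcp_pos: [0.4422, 0.1023, 0.1627]
tool_rot: [179.8, -0.1, 90.2]
ft_force: [-0.1, -0.3, -0.2]
gripper_width: 0.0599
cm [ 1.72  0.51 12.37] rot [ 0.19 -0.06  0.17] t 2.3667 F [-0.1 -0.3 -0.2] w 0.05986752614103535
```

```bash
python3 -m pendant '{"hand":[6,6,6,6,6,6,6,6],"xyz":[[1,0.3,0.5],[1.7,0.5,2],[1.7,0.5,4],[1.7,0.5,5.5],[1.7,0.5,6.5],[1.7,0.5,7],[1.7,0.5,7],[1.7,0.5,7]],"rot":[[0,0,0],[0,0,0],[0,0,0],[0,0,0],[0,0,0],[0,0,0],[0,0,0],[0,0,0]]}'; python3 - <<'E'
from h import *
s=camera("side");t=camera("top")
to(.4477,.1197,.035)
a=cv2.resize(s["pixels"][210:370,260:460],(400,320),interpolation=cv2.INTER_CUBIC)
b=cv2.resize(t["pixels"][210:370,180:380],(400,320),interpolation=cv2.INTER_CUBIC)
cv2.imwrite("pics/pre1.png",cv2.hconcat([a,b])[:,:,::-1])
E
```

```text
time: 3.03
tcp_pos: [0.4478, 0.1193, 0.0931]
tool_rot: [179.8, -0.1, 90.1]
ft_force: [-0.3, -0.4, -0.4]
gripper_width: 0.06
cm [ 0.01 -0.1   5.87] rot [ 0.31 -0.07  0.15] t 3.1333 F [ 0.1 -0.2 -0. ] w 0.05991067324125499
```

View pics/pre1.png

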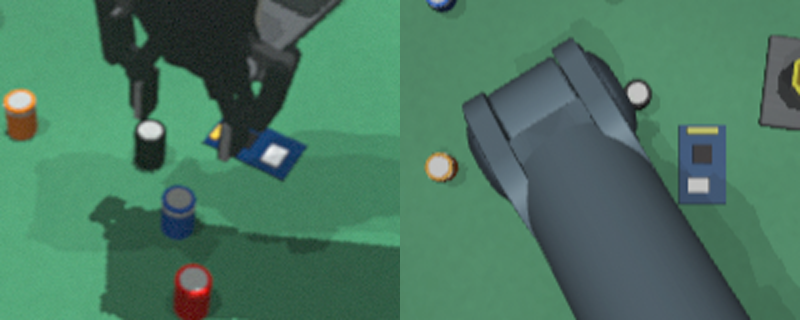

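The side crop shows the fingers straddling the blue cell at crop (178,210), from above. The top view is hidden by the arm. Descending and gripping.

```bash
python3 -m pendant '{"hand":[6,6,6,6,6,4.5,3,2,2,2],"xyz":[[0,0,1],[0,0,2.8],[0,0,4.4],[0,0,5.4],[0,0,5.8],[0,0,5.8],[0,0,5.8],[0,0,5.8],[0,0,5.8],[0,0,5.8]],"rot":[[0.3,0,0],[0.3,0,0],[0.3,0,0],[0.3,0,0],[0.3,0,0],[0.3,0,0],[0.3,0,0],[0.3,0,0],[0.3,0,0],[0.3,0,0]]}' 40; python3 -m pendant '{"hand":[2,2,2,2],"xyz":[[0,0,0],[0,0,0],[0,0,0],[0,0,0]],"rot":[[0,0,0],[0,0,0],[0,0,0],[0,0,0]]}'; python3 -c "
from h import *
to(.4477,.1197,.15)"
```

```text
time: 3.97
tcp_pos: [0.4494, 0.1197, 0.0364]
tool_rot: [179.9, -0.1, 90.1]
ft_force: [0.1, -0.1, -0.1]
gripper_width: 0.0199
time: 4.3
tcp_pos: [0.4495, 0.1197, 0.0365]
tool_rot: [179.9, -0.1, 90.1]
ft_force: [0.5, 0.1, -0.2]
gripper_width: 0.0205
cm [ 1.000e-02 -1.600e-01 -1.135e+01] rot [ 0.12 -0.08  0.14] t 4.3 F [ 0.5  0.1 -0.2] w 0.020524438174574236
```

```bash
python3 - <<'E'
from h import *
s=camera("side")
cv2.imwrite("pics/g1.png",cv2.resize(s["pixels"][230:370,260:460],(800,560),interpolation=cv2.INTER_CUBIC)[:,:,::-1])
E
```

```text
(no output)
```

View pics/g1.png

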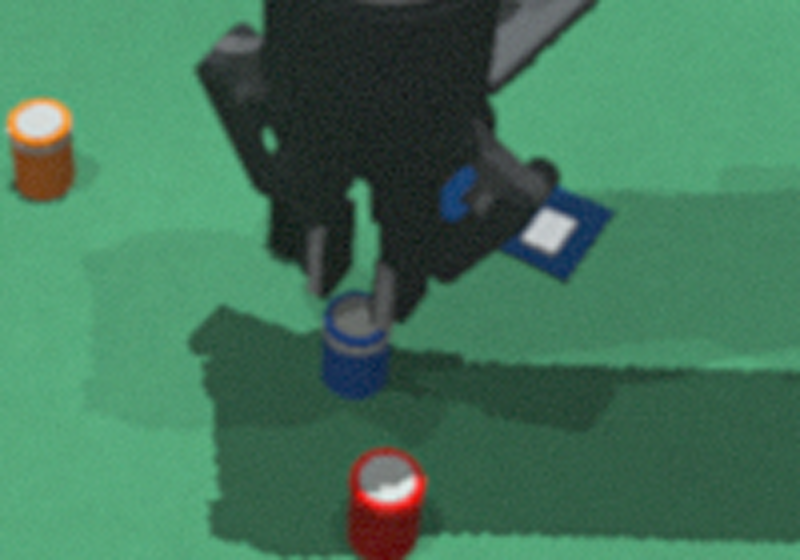

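```bash
python3 - <<'E'
from h import *
s=camera("side"); st=get_state(); p=st["tcp_pos"]; print(p,st["gripper_width"])
for d in (-.010,.010):
  for z in (0,-.022): print(d,z,((proj(s,p+[d,0,z])-[260,230])*4).round(0))
print(((whitec(s,(349,309))[0]-[260,230])*4))
E
```

```text
[0.44938456 0.11970684 0.03637586] 0.020439842321848513
-0.01 0 [383. 326.]
-0.01 -0.022 [380. 363.]
0.01 0 [337. 303.]
0.01 -0.022 [336. 339.]Traceback (most recent call last):
  File "<stdin>", line 5, in <module>
  File "h.py", line 20, in whitec
    n,lab,st,ce=cv2.connectedComponentsWithStats(m); k=1+np.argmax(st[1:,4])
                                                         ~~~~~~~~~^^^^^^^^^^
    return _wrapfunc(a, 'argmax', axis=axis, out=out, **kwds)
    return bound(*args, **kwds)
ValueError: attempt to get argmax of an empty sequence
```

The pads seem to end near the cell's top, and the 20.5 mm opening isn't the 26 mm a grip would give. I'll test by closing further.

```bash
python3 -m pendant '{"hand":[1.5,1.5,1.5],"xyz":[[0,0,0],[0,0,0],[0,0,0]],"rot":[[0,0,0],[0,0,0],[0,0,0]]}'; python3 - <<'E'
from h import *
s=camera("side")
cv2.imwrite("pics/g2.png",cv2.resize(s["pixels"][230:370,260:460],(800,560),interpolation=cv2.INTER_CUBIC)[:,:,::-1])
E
```

```text
time: 4.65
tcp_pos: [0.4493, 0.1197, 0.0363]
tool_rot: [179.9, -0.1, 90.1]
ft_force: [0.6, 0.6, -0.5]
gripper_width: 0.015
```

View pics/g2.png

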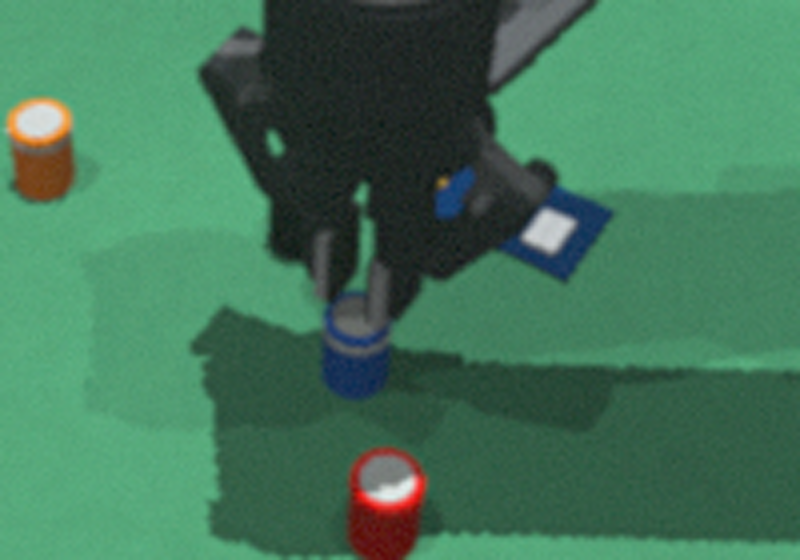

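```bash
python3 -m pendant '{"hand":[5,5.5,5.5,5.5],"xyz":[[0,0,0],[0,0,0],[0,0,0],[0,0,0]],"rot":[[0,0,0],[0,0,0],[0,0,0],[0,0,0]]}'; python3 - <<'E'
from h import *
s=camera("side"); p=get_state()["tcp_pos"]
im=cv2.resize(s["pixels"][190:370,230:470],None,fx=3.3,fy=3.3,interpolation=cv2.INTER_CUBIC)[:,:,::-1].copy()
for X,c in(([0,0,0],(0,0,255)),([0,0,-.022],(0,255,255)),([0.0275,0,-.022],(0,255,0)),([-.0275,0,-.022],(0,255,0)),([0,0,.051],(255,0,255)),([0,.04,.051],(255,0,255))):
    u=((proj(s,p+X)-[230,190])*3.3).astype(int); cv2.circle(im,tuple(map(int,u)),4,c,-1); print(X,u)
cv2.imwrite("pics/g3.png",im); to(0.4477,.1197,.035)
E
```

```text
time: 5.03
tcp_pos: [0.4493, 0.1197, 0.0363]
tool_rot: [179.9, -0.1, 90.1]
ft_force: [0.0, -0.8, 0.6]
gripper_width: 0.0547
[0, 0, 0] [396 391]
[0, 0, -0.022] [394 421]
[0.0275, 0, -0.022] [344 395]
[-0.0275, 0, -0.022] [446 448]
[0, 0, 0.051] [400 316]
[0, 0.04, 0.051] [351 377]
cm [-0.   -0.16  0.13] rot [ 0.1  -0.08  0.15] t 5.0833 F [-0.3  0.2  0.2] w 0.054840582839770835
```

View pics/g3.png

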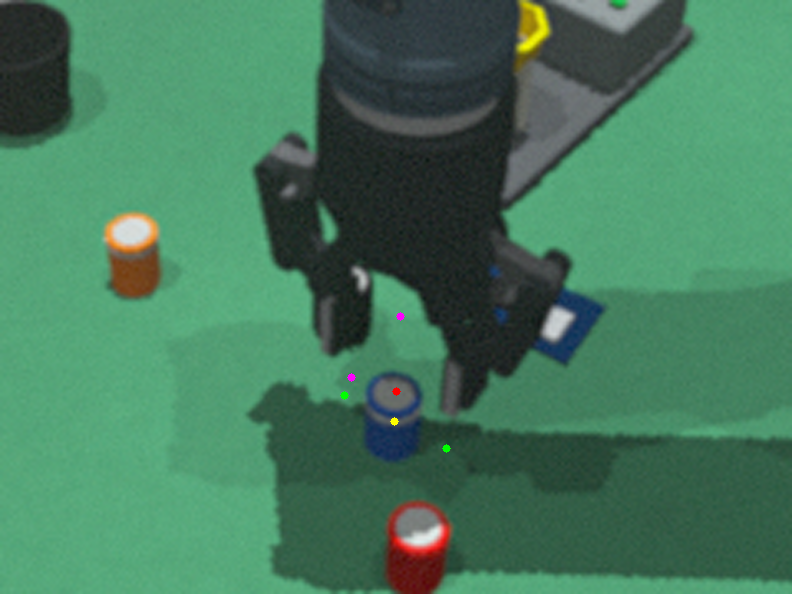

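The hand sits about 20 mm higher in the picture than the stated pose would put it: fingertips at (335,352) and (452,412), against about (344,388) and (446,440) expected. It passes over the cell's top, so the tips are above it. I'll go down carefully, watching force and picture.

```bash
python3 -m pendant '{"hand":[5.5,5.5,5.5,5.5],"xyz":[[0,-0.1,0.4],[0,-0.1,0.8],[0,-0.1,1],[0,-0.1,1]],"rot":[[0,0,0],[0,0,0],[0,0,0],[0,0,0]]}'; python3 - <<'E'
from h import *
s=camera("side"); p=get_state()["tcp_pos"]
im=cv2.resize(s["pixels"][190:370,230:470],None,fx=3.3,fy=3.3,interpolation=cv2.INTER_CUBIC)[:,:,::-1].copy()
cv2.imwrite("pics/g4.png",im); to(0.4477,.1197,.035)
E
```

```text
time: 5.42
tcp_pos: [0.4476, 0.1195, 0.0256]
tool_rot: [180.0, -0.1, 90.2]
ft_force: [0.1, -0.2, 0.2]
gripper_width: 0.0548
cm [ 0.01 -0.02 -0.91] rot [ 0.04 -0.07  0.15] t 5.4667 F [ 0.5 -1.1  0.1] w 0.05484192554944529
```

View pics/g4.png

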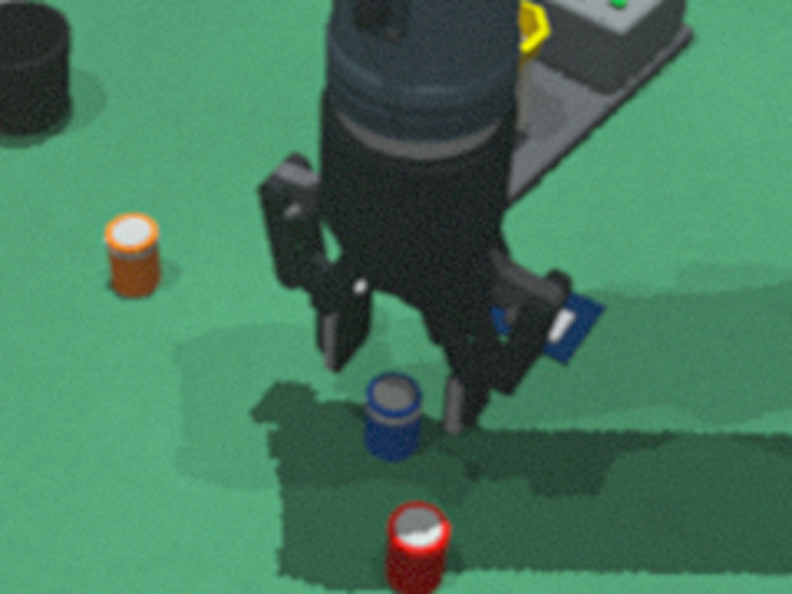

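Moving 10 mm down brought the tips down as expected with no contact. They are now about 29 mm above the mat, so 12 mm more puts them at about the cell's middle.

```bash
python3 -m pendant '{"hand":[5.5,5.5,5.5,5.5,5.5],"xyz":[[0,0,0.3],[0,0,0.6],[0,0,0.9],[0,0,1.2],[0,0,1.2]],"rot":[[0,0,0],[0,0,0],[0,0,0],[0,0,0],[0,0,0]]}'; python3 - <<'E'
from h import *
s=camera("side"); p=get_state()["tcp_pos"]
im=cv2.resize(s["pixels"][190:370,230:470],None,fx=3.3,fy=3.3,interpolation=cv2.INTER_CUBIC)[:,:,::-1].copy()
cv2.imwrite("pics/g5.png",im); to(0.4477,.1197,.035)
E
```

```text
time: 5.88
tcp_pos: [0.4473, 0.1195, 0.0131]
tool_rot: [-180.0, -0.1, 90.2]
ft_force: [0.3, 0.1, 0.4]
gripper_width: 0.055
cm [ 0.02  0.03 -2.16] rot [-0.03 -0.06  0.15] t 5.9333 F [ 1.3 -0.9  0.1] w 0.054878472496605525
```

View pics/g5.png

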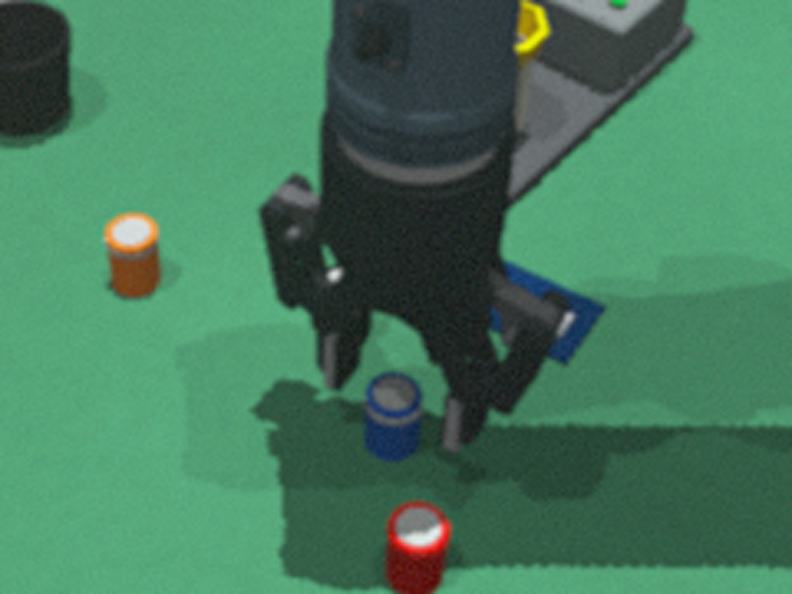

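No contact at a reported TCP height of 13 mm, and the tips at (337,388) and (453,450) flank the cell's middle. Gripping.

```bash
python3 -m pendant '{"hand":[4,3,2,2,2,2,2,2],"xyz":[[0,0,0],[0,0,0],[0,0,0],[0,0,0],[0,0,0],[0,0,0],[0,0,0],[0,0,0]],"rot":[[0,0,0],[0,0,0],[0,0,0],[0,0,0],[0,0,0],[0,0,0],[0,0,0],[0,0,0]]}' 40;  python3 - <<'E'
from h import *
s=camera("side"); p=get_state()["tcp_pos"]
im=cv2.resize(s["pixels"][190:370,230:470],None,fx=3.3,fy=3.3,interpolation=cv2.INTER_CUBIC)[:,:,::-1].copy()
cv2.imwrite("pics/g6.png",im); to(0.4477,.1197,.035)
E
```

```text
time: 6.6
tcp_pos: [0.4478, 0.1197, 0.0137]
tool_rot: [180.0, -0.1, 90.2]
ft_force: [-1.2, 0.1, 3.8]
gripper_width: 0.0239
cm [ 0.01 -0.01 -2.13] rot [ 0.01 -0.07  0.15] t 6.65 F [-0.8 -0.4  3.2] w 0.02408511846824667
```

View pics/g6.png

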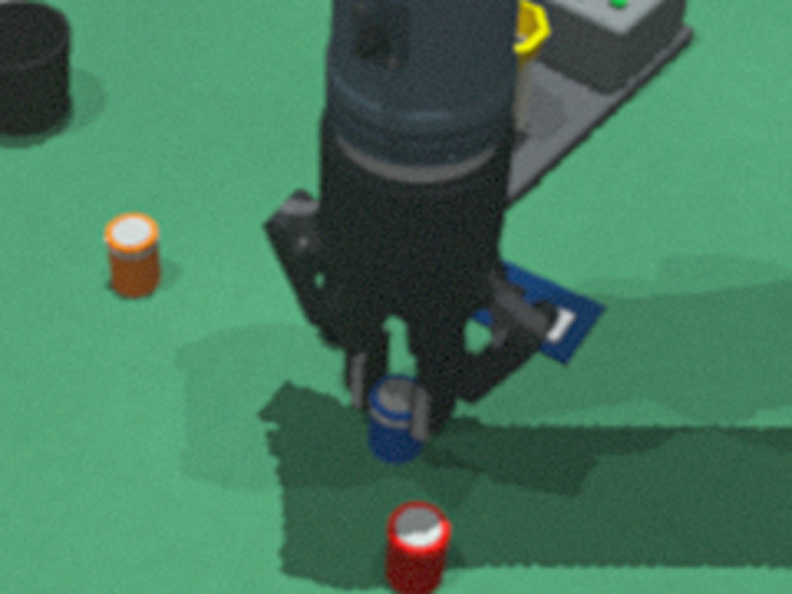

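Width stopped at 24 mm, so the cell is gripped. Lifting gently and checking.

```bash
python3 -m pendant '{"hand":[2,2,2,2,2,2,2,2],"xyz":[[0,0,-0.2],[0,0,-0.8],[0,0,-1.8],[0,0,-3.5],[0,0,-5.5],[0,0,-7.5],[0,0,-9],[0,0,-9]],"rot":[[0,0,0],[0,0,0],[0,0,0],[0,0,0],[0,0,0],[0,0,0],[0,0,0],[0,0,0]]}' 40;  python3 - <<'E'
from h import *
s=camera("side"); p=get_state()["tcp_pos"]
im=cv2.resize(s["pixels"][150:330,250:450],None,fx=4,fy=4,interpolation=cv2.INTER_CUBIC)[:,:,::-1].copy()[:600]
cv2.imwrite("pics/g7.png",im); to(0.4477,.1197,.035); print(p)
for z in (0,.0035,-.022): print((proj(s,p+[0,0,z])-[250,150])*4)
E
```

```text
time: 7.32
tcp_pos: [0.4505, 0.1205, 0.1073]
tool_rot: [179.6, -0.1, 90.2]
ft_force: [-0.1, 0.5, -0.5]
gripper_width: 0.0242
cm [-0.03 -0.21  7.07] rot [ 0.28 -0.08  0.14] t 7.3667 F [ 0.   0.2 -0.4] w 0.02413474081362704
[0.44944894 0.11992433 0.10571681]
[407.67639083 508.98213088]
[408.10452986 502.1517486 ]
[405.05462816 550.80882804]
```

View pics/g7.png

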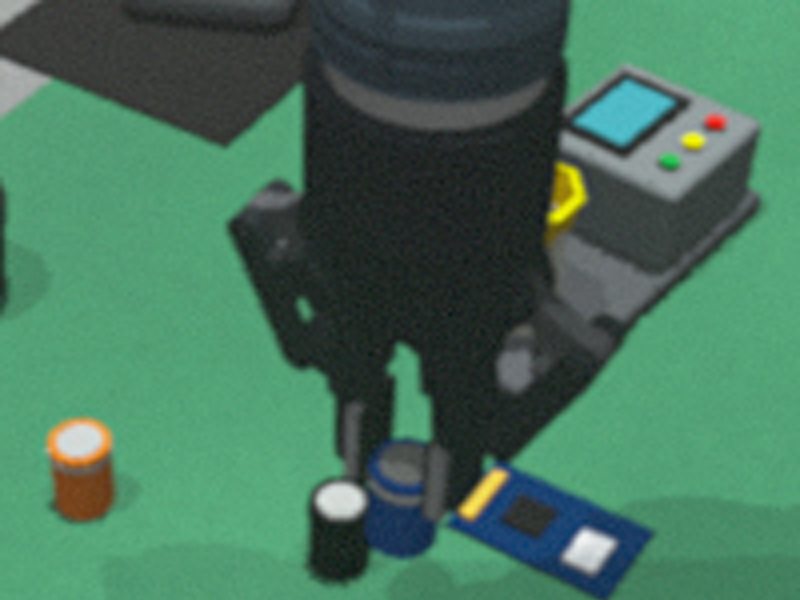

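The cell is lifted and upright, its top at crop (402,460) and tips about 19 mm above its underside. Now the tester mouth, triangulated in the same way as the cells.

```bash
python3 - <<'E'
from h import *
from scipy.optimize import least_squares
s=camera("side");t=camera("top")
# funnel in top: hull of yellow
m=yellow(t,(370,230,410,270)); h=cv2.convexHull(np.argwhere(m)[:,::-1].astype(np.float32)); M=cv2.moments(h); ct=np.array([M["m10"]/M["m00"],M["m01"]/M["m00"]]); print(ct)
X0=ray(t,ct,.084); cs=proj(s,X0)+[-2.9,0]; X=tri(s,cs,t,ct); print(X0,cs,X, ray(s,cs,.084))
# same discrepancy for a cell (orgA, orgB, black)
for b in ((282,200),(200,293)):
    cb,_=whitec(t,b); print(proj(s,ray(t,cb,.035)))
im=cv2.resize(s["pixels"],None,fx=6,fy=6,interpolation=cv2.INTER_CUBIC)[:,:,::-1].copy()
E
```

```text
[389.43152681 248.16433566]
[ 0.51040756 -0.0916233   0.084     ] [381.22539219 196.8141723 ] [ 0.51225299 -0.09106603  0.08292075] [ 0.51462008 -0.08881527  0.084     ]
[272.3819022  260.84394173]
[306.68565743 383.02506172]
```

```bash
python3 -c "
from h import *
to(.512,-.091,.130)"; python3 -m pendant '{"hand":[2,2,2,2,2,2,2,2,2,2],"xyz":[[0,0,-1],[-1,0.3,-2],[-3.5,1,-2.4],[-7,2,-2.4],[-10.5,3.1,-2.4],[-14,4.2,-2.4],[-17,5.1,-2.4],[-19.5,5.8,-2.4],[-20.8,6.2,-2.4],[-21.1,6.3,-2.4]],"rot":[[0.2,0,0],[0.3,0,0],[0.3,0,0],[0.3,0,0],[0.3,0,0],[0.3,0,0],[0.3,0,0],[0.3,0,0],[0.3,0,0],[0.3,0,0]]}' 40; python3 -m pendant '{"hand":[2,2],"xyz":[[0,0,0],[0,0,0]],"rot":[[0,0,0],[0,0,0]]}'; python3 - <<'E'
from h import *
s=camera("side"); p=get_state()["tcp_pos"]
im=cv2.resize(s["pixels"][130:250,300:460],None,fx=5,fy=5,interpolation=cv2.INTER_CUBIC)[:,:,::-1].copy()[:600]
cv2.imwrite("pics/g8.png",im); to(.512,-.091,.12); print(p)
E
```

```text
cm [-21.03   6.41  -2.66] rot [-0.01 -0.03  0.14] t 7.4667 F [ 0.2 -1.3 -0.2] w 0.024068360028165578
time: 8.3
tcp_pos: [0.5108, -0.0951, 0.1267]
tool_rot: [-179.6, -0.0, 89.8]
ft_force: [0.8, -0.0, -0.8]
gripper_width: 0.0239
time: 8.47
tcp_pos: [0.5101, -0.0935, 0.1263]
tool_rot: [-179.5, -0.1, 89.9]
ft_force: [0.6, -0.0, -0.5]
gripper_width: 0.0242
cm [0.18 0.19 0.64] rot [-0.45 -0.09 -0.01] t 8.5167 F [-0.5 -0.4 -0.1] w 0.024094888395807885
[ 0.51017386 -0.09280873  0.12644691]
```

View pics/g8.png

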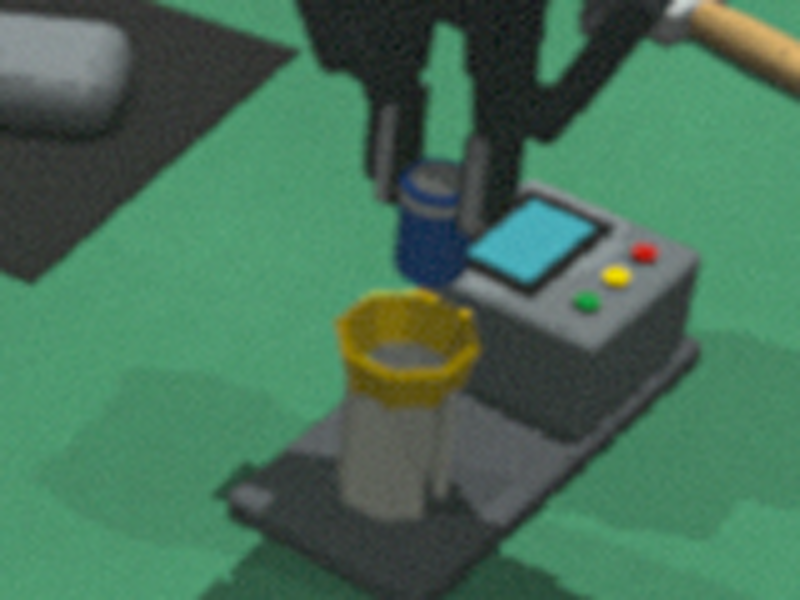

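```bash
python3 - <<'E'
from h import *
s=camera("side"); p=get_state()["tcp_pos"]
hs=cv2.cvtColor(s["pixels"],cv2.COLOR_RGB2HSV)
def sil(x,y,zb):
    pts=np.array([proj(s,[x+.013*np.cos(a),y+.013*np.sin(a),zb+z]) for a in np.linspace(0,6.28,60) for z in(0,.035)],np.float32)
    return cv2.convexHull(pts)
zb=p[2]-.0137
im=cv2.resize(s["pixels"][130:250,300:460],None,fx=5,fy=5,interpolation=cv2.INTER_CUBIC)[:,:,::-1].copy()
f=lambda q:((q-[300,130])*5+2).round().astype(np.int32)
print(p,f(proj(s,p+[0,0,.035-.0137])),f(proj(s,p+[.01,0,.0213])),f(proj(s,p+[0,.01,.0213])),f(proj(s,p+[0,0,.0313])))
cv2.polylines(im,[f(sil(p[0],p[1],zb))],True,(0,0,255),1)
rim=lambda x,y:np.array([proj(s,[x+.025*np.cos(a),y+.025*np.sin(a),.084]) for a in np.linspace(0,6.28,60)])
cv2.polylines(im,[f(rim(.512,-.091)).reshape(-1,1,2)],True,(255,0,255),1)
cv2.polylines(im,[f(rim(.515,-.089)).reshape(-1,1,2)],True,(255,255,255),1)
cv2.imwrite("pics/g9.png",im)
E
```

```text
[ 0.51024261 -0.09258151  0.12656697] [442 182] [415 172] [427 196] [444 156]
```

View pics/g9.png

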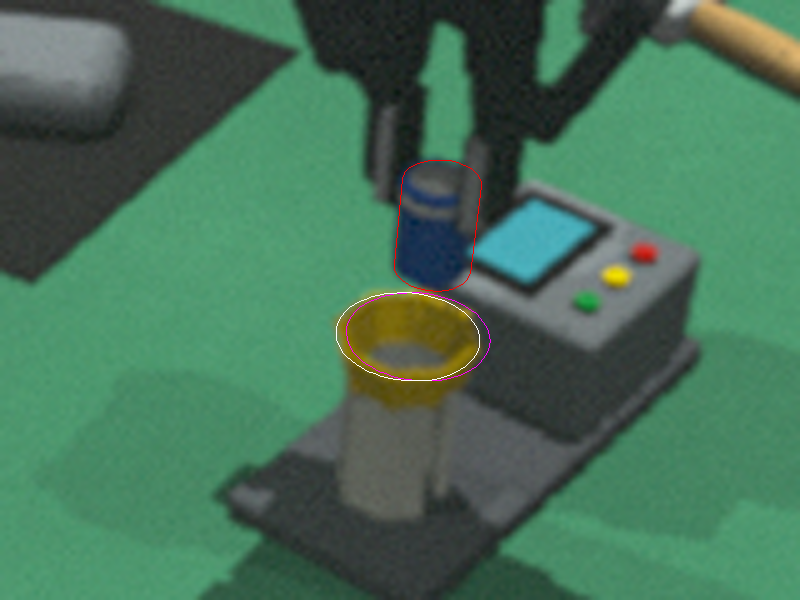

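Rim fits the side picture at (.515,−.089) in that camera's frame; the held cell shows about 2 mm right/−y of it. Moving about +3 mm x and +3.5 mm y, and lowering to just above the rim.

```bash
python3 -m pendant '{"hand":[2,2,2,2,2,2],"xyz":[[0.15,0.1,0.4],[0.3,0.2,1],[0.33,0.26,1.8],[0.33,0.26,2.3],[0.33,0.26,2.5],[0.33,0.26,2.5]],"rot":[[-0.4,0,0],[-0.4,0,0],[-0.4,0,0],[-0.4,0,0],[-0.4,0,0],[-0.4,0,0]]}' 40; cat > v.py <<'E'
from h import *
import sys
s=camera("side"); st=get_state(); p=st["tcp_pos"]; o=float(sys.argv[2])
im=cv2.resize(s["pixels"][130:250,300:460],None,fx=5,fy=5,interpolation=cv2.INTER_CUBIC)[:,:,::-1].copy()
raw=im.copy()
f=lambda q:((q-[300,130])*5+2).round().astype(np.int32)
def sil(x,y,zb):
    return cv2.convexHull(np.array([proj(s,[x+.013*np.cos(a),y+.013*np.sin(a),zb+z]) for a in np.linspace(0,6.28,60) for z in(0,.035)],np.float32))
rim=lambda x,y:np.array([proj(s,[x+.025*np.cos(a),y+.025*np.sin(a),.084]) for a in np.linspace(0,6.28,60)])
cv2.polylines(im,[f(sil(p[0],p[1],p[2]-o))],True,(0,0,255),1)
cv2.polylines(im,[f(rim(.515,-.089)).reshape(-1,1,2)],True,(255,255,255),1)
cv2.imwrite(sys.argv[1],im); print(p,st["tool_rot"],st["ft_force"],st["gripper_width"],st["time"])
E
python3 v.py pics/g10.png .0137
```

```text
time: 9.07
tcp_pos: [0.5117, -0.0891, 0.1004]
tool_rot: [-179.8, -0.1, 90.0]
ft_force: [-0.5, -0.1, -0.8]
gripper_width: 0.0245
[ 0.51217472 -0.08922288  0.100902  ] [-1.79896535e+02 -1.00706033e-01  9.00248107e+01] [-0.88148399  0.48273694 -1.14048089] 0.024178209798688333 9.1167
```

View pics/g10.png

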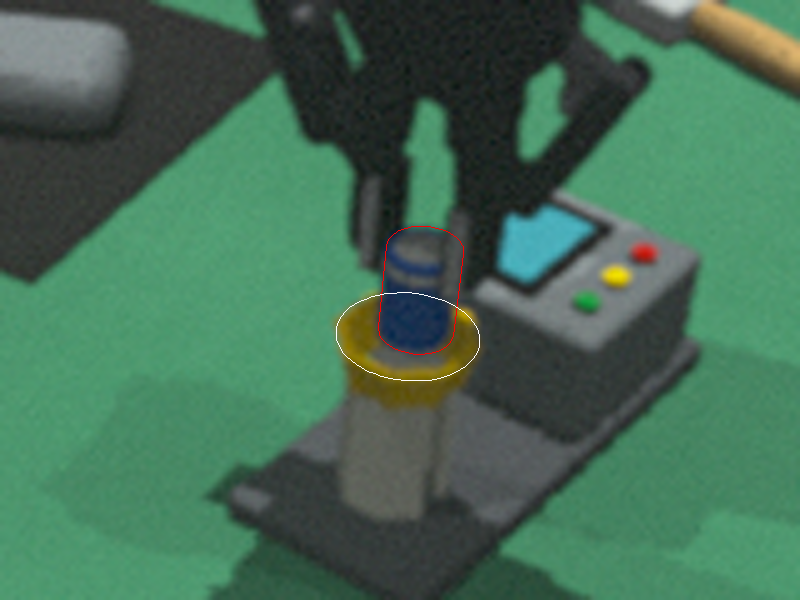

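The cell is centred to within about 2 mm: its bottom centre is at (415,336) in the rim plane and the rim centre at (409,336). Nudging and lowering into the funnel.

```bash
python3 -m pendant '{"hand":[2,2,2,2,2,2],"xyz":[[0.04,0.06,0],[0.08,0.13,0.4],[0.08,0.13,0.8],[0.08,0.13,1.2],[0.08,0.13,1.4],[0.08,0.13,1.4]],"rot":[[0,0,0],[0,0,0],[0,0,0],[0,0,0],[0,0,0],[0,0,0]]}' 40; python3 v.py pics/g11.png .0137
```

```text
time: 9.62
tcp_pos: [0.5128, -0.0884, 0.0861]
tool_rot: [-179.8, -0.1, 90.0]
ft_force: [0.3, -0.4, 0.8]
gripper_width: 0.0239
[ 0.51303943 -0.08834235  0.08644436] [-1.79843039e+02 -1.17042482e-01  9.00192828e+01] [ 0.4293502   0.05022122 -0.51675911] 0.02413309459719662 9.6667
```

View pics/g11.png

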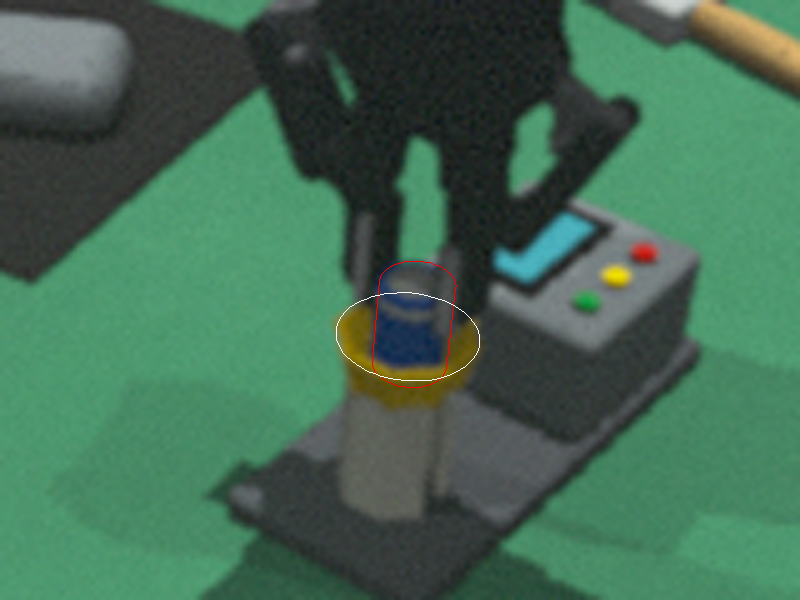

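The cell is inside the funnel with no side force. A little lower, then release.

```bash
python3 -m pendant '{"hand":[2,2,2,2.6,3.5,4.5,5,5],"xyz":[[0,0,0.15],[0,0,0.3],[0,0,0.3],[0,0,0.3],[0,0,0.3],[0,0,0.3],[0,0,0.3],[0,0,0.3]],"rot":[[0,0,0],[0,0,0],[0,0,0],[0,0,0],[0,0,0],[0,0,0],[0,0,0],[0,0,0]]}' 40; python3 v.py pics/g12.png .0137
```

```text
time: 10.33
tcp_pos: [0.5131, -0.0883, 0.0836]
tool_rot: [-179.9, -0.1, 90.0]
ft_force: [0.5, 0.2, -0.3]
gripper_width: 0.0495
[ 0.51309109 -0.0883222   0.08353712] [-1.79849369e+02 -1.14004382e-01  9.00240658e+01] [-0.076483    0.00780401  0.70982488] 0.049732715588925294 10.3833
```

View pics/g12.png

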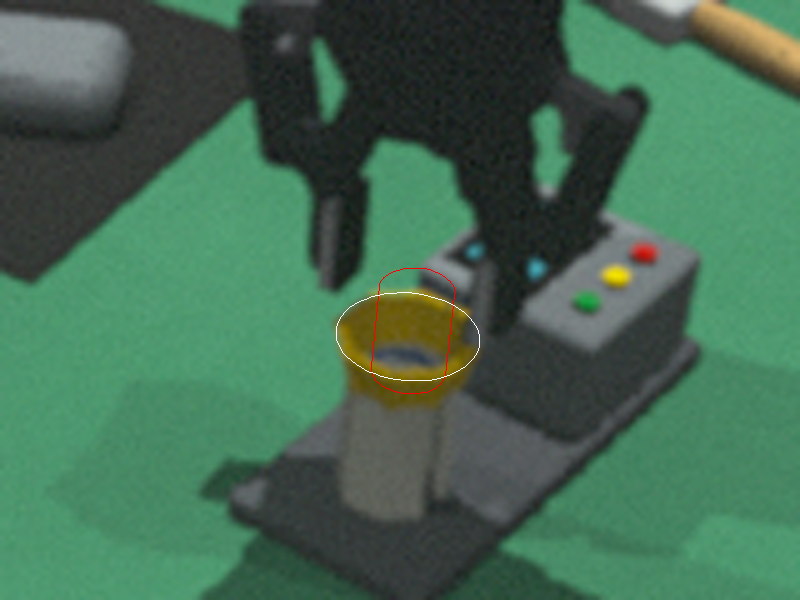

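The cell is down in the well (its grey top shows inside at (402,357)) and the fingers are free. Now the second blue cell at (.597,.261), with yaw 60° to keep clear of the red neighbour at about (.657,.284).

```bash
python3 -m pendant '{"hand":[5,5,5,5,5,5,5,5,5,5],"xyz":[[0,0,-1],[0,0,-3.5],[2,0.5,-6],[5.5,1.3,-7],[9.5,2.3,-7],[13.5,3.2,-7],[17.5,4.2,-7],[21.5,5.2,-7],[25.5,6.1,-7],[29,7,-7]],"rot":[[0,0,0],[0,0,0],[0,0,2],[0,0,6],[0,0,10],[0,0,15],[0,0,20],[0,0,25],[0,0,28],[0,0,30]]}' 40; python3 - <<'E'
from h import *
s=camera("side")
h=whitec(s,(209,328)); print(h, ray(s,h[0],.035))
to(.5967,.2609,.06,60)
E
```

```text
time: 11.22
tcp_pos: [0.5832, 0.205, 0.1551]
tool_rot: [-179.8, -0.1, 60.0]
ft_force: [0.6, 0.0, -0.1]
gripper_width: 0.0499Traceback (most recent call last):
  File "<stdin>", line 3, in <module>
  File "h.py", line 20, in whitec
    n,lab,st,ce=cv2.connectedComponentsWithStats(m); k=1+np.argmax(st[1:,4])
                                                         ~~~~~~~~~^^^^^^^^^^
    return _wrapfunc(a, 'argmax', axis=axis, out=out, **kwds)
    return bound(*args, **kwds)
ValueError: attempt to get argmax of an empty sequence
```

```bash
python3 -c "
from h import *
to(.5967,.2609,.06,60)"
```

```text
cm [ 4.46 -0.98  9.67] rot [-0.32 -0.7   0.52] t 11.2667 F [1.9 7.6 2.2] w 0.050025162164377905
```

```bash
python3 -m pendant '{"hand":[5,5,5,5,5,5,5,5],"xyz":[[1.5,-0.3,0.5],[3.5,-0.8,2],[4.4,-1,4.5],[4.4,-1,6.5],[4.4,-1,8],[4.4,-1,9],[4.4,-1,9],[4.4,-1,9]],"rot":[[-0.2,-0.3,0],[-0.2,-0.3,0],[-0.2,-0.3,0],[-0.2,-0.3,0],[-0.2,-0.3,0],[-0.2,-0.3,0],[-0.2,-0.3,0],[-0.2,-0.3,0]]}' 40; python3 - <<'E'
from h import *
s=camera("side")
cv2.imwrite("pics/h1.png",cv2.resize(s["pixels"][230:390,110:310],None,fx=3.7,fy=3.7,interpolation=cv2.INTER_CUBIC)[:,:,::-1])
to(.5967,.2609,.0137,60)
E
```

```text
time: 11.93
tcp_pos: [0.5964, 0.2593, 0.0666]
tool_rot: [-179.9, -0.4, 60.4]
ft_force: [0.5, 0.3, 0.3]
gripper_width: 0.0498
cm [ 0.03 -0.09  5.4 ] rot [-0.06 -0.45  0.44] t 11.9833 F [0.9 1.3 0.6] w 0.0501397970247169
```

View pics/h1.png

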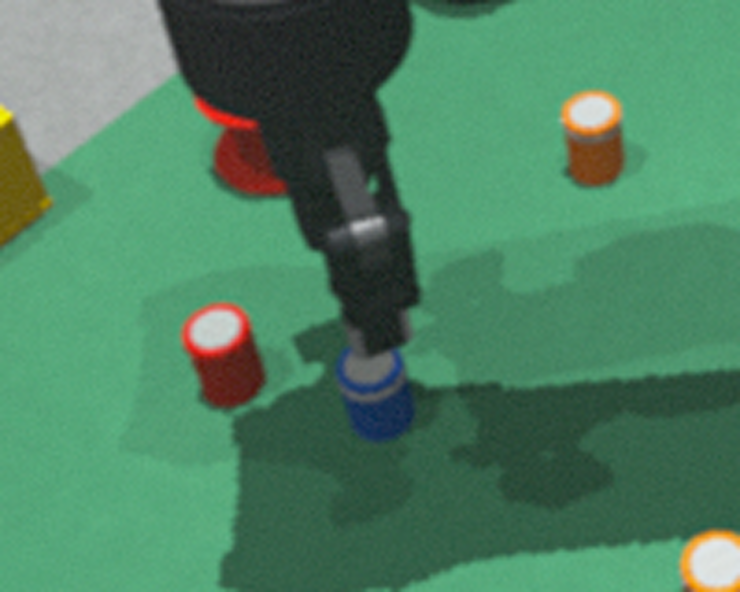

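The fingers stand in line above the blue cell (top at (372,372)); the red cell at (218,330) is clear. Descending to the same height as before.

```bash
python3 -m pendant '{"hand":[5,5,5,5,5,5,5,5],"xyz":[[0,-0.1,0.8],[0,-0.1,2],[0,-0.1,3.2],[0,-0.1,4.2],[0,-0.1,4.9],[0,-0.1,5.3],[0,-0.1,5.35],[0,-0.1,5.35]],"rot":[[0,-0.4,0],[0,-0.4,0],[0,-0.4,0],[0,-0.4,0],[0,-0.4,0],[0,-0.4,0],[0,-0.4,0],[0,-0.4,0]]}' 40; python3 - <<'E'
from h import *
s=camera("side")
cv2.imwrite("pics/h2.png",cv2.resize(s["pixels"][230:390,110:310],None,fx=3.7,fy=3.7,interpolation=cv2.INTER_CUBIC)[:,:,::-1])
to(.5967,.2609,.0137,60)
E
```

```text
time: 12.65
tcp_pos: [0.5961, 0.2608, 0.0136]
tool_rot: [-179.9, -0.0, 60.5]
ft_force: [0.7, 0.1, 0.5]
gripper_width: 0.0501
cm [-0.    0.01  0.05] rot [-0.05 -0.07  0.45] t 12.7 F [-0.5 -0.2 -0.1] w 0.049784195679368225
```

View pics/h2.png

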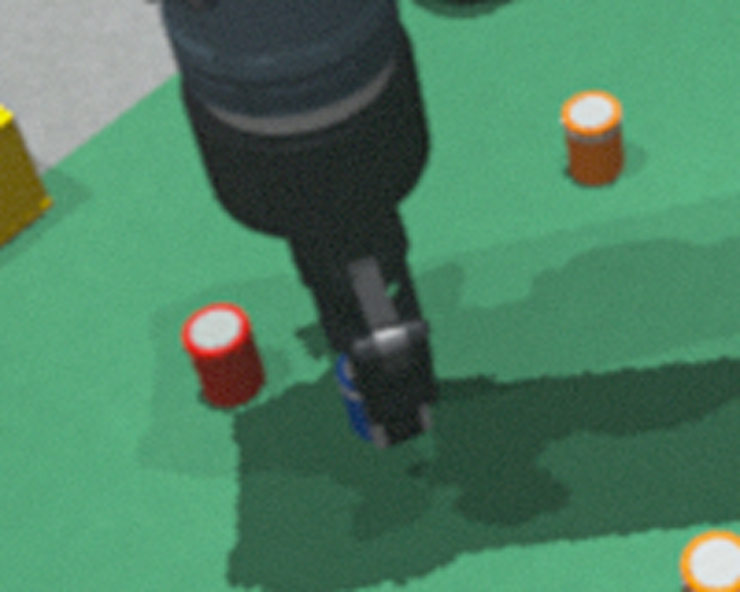

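Straddling the cell. Gripping and lifting.

```bash
python3 -m pendant '{"hand":[4,3,2,2,2,2,2,2],"xyz":[[0,0,0],[0,0,0],[0,0,0],[0,0,0],[0,0,0],[0,0,0],[0,0,0],[0,0,0]],"rot":[[0,0,0],[0,0,0],[0,0,0],[0,0,0],[0,0,0],[0,0,0],[0,0,0],[0,0,0]]}' 40; python3 -m pendant '{"hand":[2,2,2,2,2,2,2,2,2],"xyz":[[0,0,-0.2],[0,0,-0.8],[0,0,-2],[0,0,-4],[0,0,-6.5],[0,0,-9],[0,0,-11],[0,0,-12],[0,0,-12]],"rot":[[0,0,0],[0,0,0],[0,0,0],[0,0,0],[0,0,0],[0,0,0],[0,0,0],[0,0,0],[0,0,0]]}' 40; python3 - <<'E'
from h import *
s=camera("side")
cv2.imwrite("pics/h3.png",cv2.resize(s["pixels"][200:360,110:310],None,fx=3.7,fy=3.7,interpolation=cv2.INTER_CUBIC)[:,:,::-1])
to(.513,-.0885,.130,90)
E
```

```text
time: 13.37
tcp_pos: [0.5973, 0.2613, 0.0151]
tool_rot: [180.0, -0.1, 60.4]
ft_force: [-0.6, -1.1, 5.6]
gripper_width: 0.0238
time: 14.12
tcp_pos: [0.599, 0.2624, 0.1389]
tool_rot: [179.8, -0.4, 60.5]
ft_force: [1.0, -0.2, -0.6]
gripper_width: 0.0238
cm [-34.64   9.88   0.52] rot [  0.17  -0.23 -29.55] t 14.1667 F [-0.7 -0.5  0.3] w 0.023963230373047255
```

View pics/h3.png

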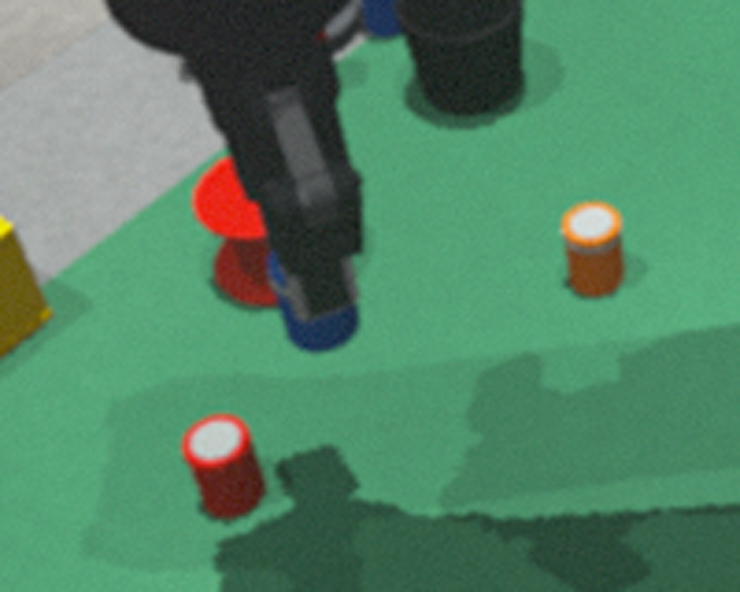

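Second cell held at (320,315). Carrying it to the tester, jaws back along x.

```bash
python3 -m pendant '{"hand":[2,2,2,2,2,2,2,2,2,2],"xyz":[[-1.5,0.4,0],[-4.5,1.3,0],[-8,2.3,0],[-11.5,3.3,0],[-15.5,4.4,0],[-19.5,5.6,0],[-23.5,6.7,0],[-27.5,7.8,0],[-30.5,8.7,0],[-32.5,9.3,0.2]],"rot":[[0,0,-2],[0,0,-5],[0,0,-9],[0,0,-13],[0,0,-17],[0,0,-21],[0,0,-25],[0,0,-28],[0,0,-29.5],[0,0,-29.5]]}' 40; python3 -m pendant '{"hand":[2,2],"xyz":[[0,0,0],[0,0,0]],"rot":[[0,0,0],[0,0,0]]}'; python3 -c "
from h import *
to(.513,-.0883,.110,90)"
```

```text
time: 15.0
tcp_pos: [0.5154, -0.0723, 0.1312]
tool_rot: [-180.0, -0.1, 89.7]
ft_force: [0.4, 0.1, -0.6]
gripper_width: 0.024
time: 15.17
tcp_pos: [0.5128, -0.0748, 0.129]
tool_rot: [-179.7, -0.1, 89.4]
ft_force: [-0.2, -0.5, -0.7]
gripper_width: 0.0238
cm [-1.35  0.05  1.9 ] rot [-0.33 -0.09 -0.64] t 15.1667 F [-0.2 -0.5 -0.7] w 0.023832538664276662
```

```bash
python3 -m pendant '{"hand":[2,2,2,2,2,2,2],"xyz":[[-0.5,0,0],[-1,0,0.5],[-1.3,0,1.2],[-1.35,0.05,2],[-1.35,0.05,2.6],[-1.35,0.05,2.7],[-1.35,0.05,2.7]],"rot":[[-0.3,0,-0.6],[-0.3,0,-0.6],[-0.3,0,-0.6],[-0.3,0,-0.6],[-0.3,0,-0.6],[-0.3,0,-0.6],[-0.3,0,-0.6]]}' 40;python3 v.py pics/h4.png .015
```

```text
time: 15.75
tcp_pos: [0.5123, -0.0874, 0.1009]
tool_rot: [-179.9, -0.1, 90.0]
ft_force: [1.0, -0.5, -0.8]
gripper_width: 0.0242
[ 0.51281918 -0.08753331  0.10152661] [-1.79928531e+02 -1.24133180e-01  9.00226898e+01] [ 0.01559813 -0.24655324 -1.07452827] 0.024100692936373597 15.8
```

View pics/h4.png

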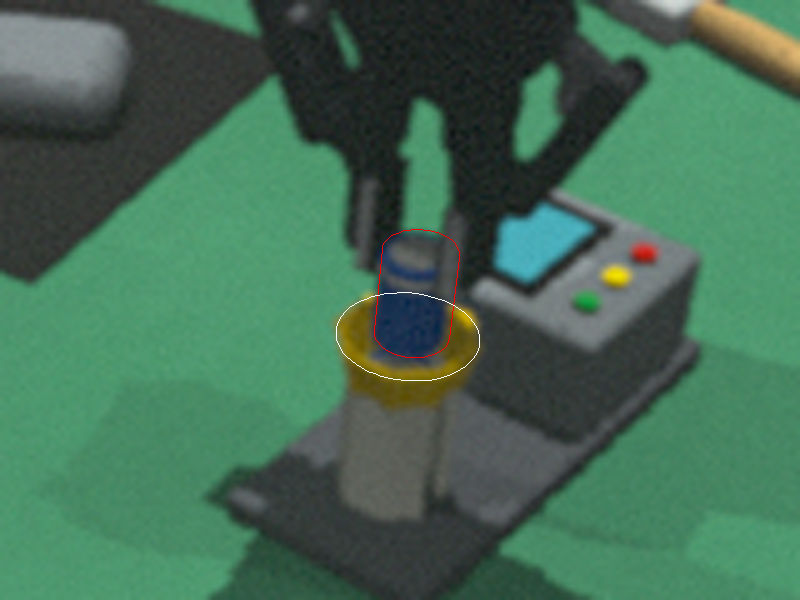

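Centred (bottom at (411,340), rim centre at (409,336)). Lowering to just above the first cell, which stands 19 mm below the rim.

```bash
python3 -m pendant '{"hand":[2,2,2,2,2,2,2],"xyz":[[-0.05,0,0.3],[-0.06,0.02,0.7],[-0.06,0.02,1.1],[-0.06,0.02,1.4],[-0.06,0.02,1.6],[-0.06,0.02,1.7],[-0.06,0.02,1.7]],"rot":[[0,0,0],[0,0,0],[0,0,0],[0,0,0],[0,0,0],[0,0,0],[0,0,0]]}' 40;python3 v.py pics/h5.png .015
```

```text
time: 16.38
tcp_pos: [0.5134, -0.0885, 0.0845]
tool_rot: [-180.0, -0.1, 90.0]
ft_force: [0.6, -0.6, -0.7]
gripper_width: 0.0243
[ 0.51341691 -0.0884326   0.08460347] [-1.79976250e+02 -1.09956876e-01  9.00046008e+01] [ 1.13843587 -2.47592199 -0.68373449] 0.024002532591013148 16.4333
```

View pics/h5.png

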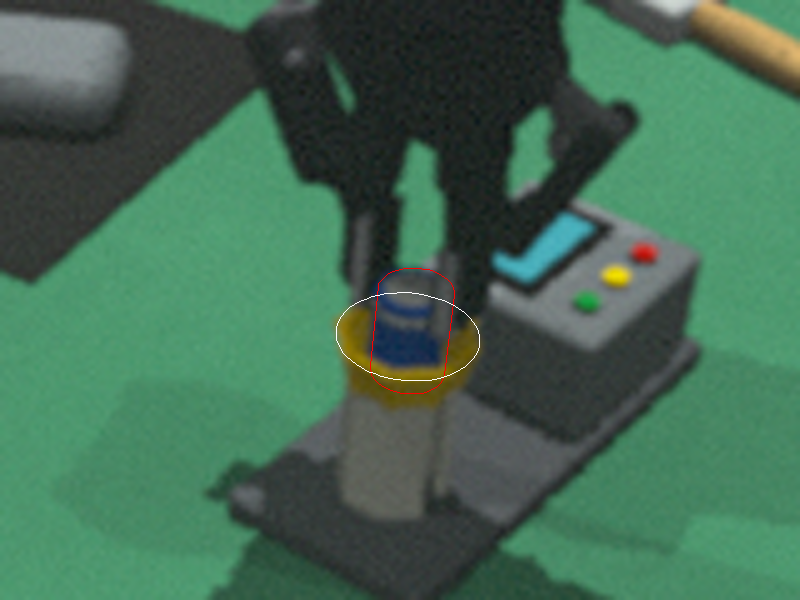

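```bash
python3 -m pendant '{"hand":[2,2,2,2.6,3.5,4.5,5,5,5],"xyz":[[-0.05,0,0.05],[-0.05,0,0.1],[-0.05,0,0.1],[-0.05,0,0.1],[-0.05,0,0.1],[-0.05,0,0.1],[-0.05,0,0.1],[-0.05,0,-0.5],[-0.05,0,-1]],"rot":[[0,0,0],[0,0,0],[0,0,0],[0,0,0],[0,0,0],[0,0,0],[0,0,0],[0,0,0],[0,0,0]]}' 40;python3 v.py pics/h6.png .015
```

```text
time: 17.18
tcp_pos: [0.5131, -0.0888, 0.0948]
tool_rot: [-179.9, -0.1, 90.0]
ft_force: [0.0, 0.3, 0.0]
gripper_width: 0.0501
[ 0.51430841 -0.0888799   0.09611004] [ 1.79920836e+02 -8.99898283e-02  9.00176574e+01] [0.37868288 0.4163627  1.63993645] 0.050047385721472576 17.2333
```

View pics/h6.png

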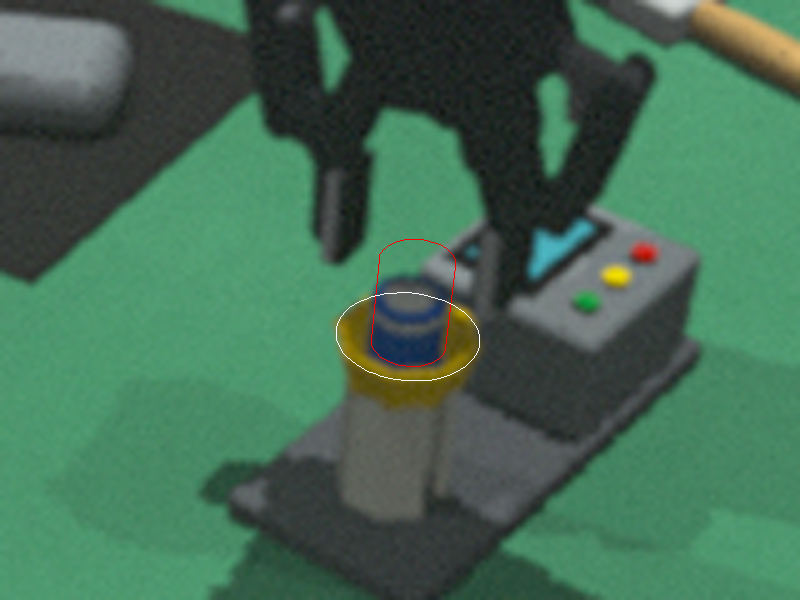

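The second cell stands in the funnel on the first, its top at (410,297). Rising, closing the fingers, then pressing slowly.

```bash
python3 -m pendant '{"hand":[5,5,5,3,1,0,0,0,0,0],"xyz":[[0,0,-1],[0,0,-2.5],[0,0,-3.5],[0,0,-3.5],[0,0,-3.5],[0,0,-3.5],[0,0,-3.5],[0,0,-3.5],[0,0,-3.5],[0,0,-3.5]],"rot":[[0,0,0],[0,0,0],[0,0,0],[0,0,0],[0,0,0],[0,0,0],[0,0,0],[0,0,0],[0,0,0],[0,0,0]]}' 40;python3 v.py pics/h7.png .015; python3 -c "
from h import *
to(.513,-.0885,.110,90)"
```

```text
time: 18.07
tcp_pos: [0.5139, -0.0889, 0.1306]
tool_rot: [180.0, -0.1, 90.0]
ft_force: [0.3, -0.5, -0.1]
gripper_width: -0.0003
[ 0.51405699 -0.08885556  0.13074347] [ 1.79955984e+02 -1.06269147e-01  9.00199791e+01] [-0.79356826  0.01886127  0.11527029] 0.0003055582740181919 18.1167
cm [ 0.03 -0.11  2.07] rot [ 0.04 -0.11  0.02] t 18.1167 F [-0.8  0.   0.1] w 0.0003055582740181919
```

View pics/h7.png

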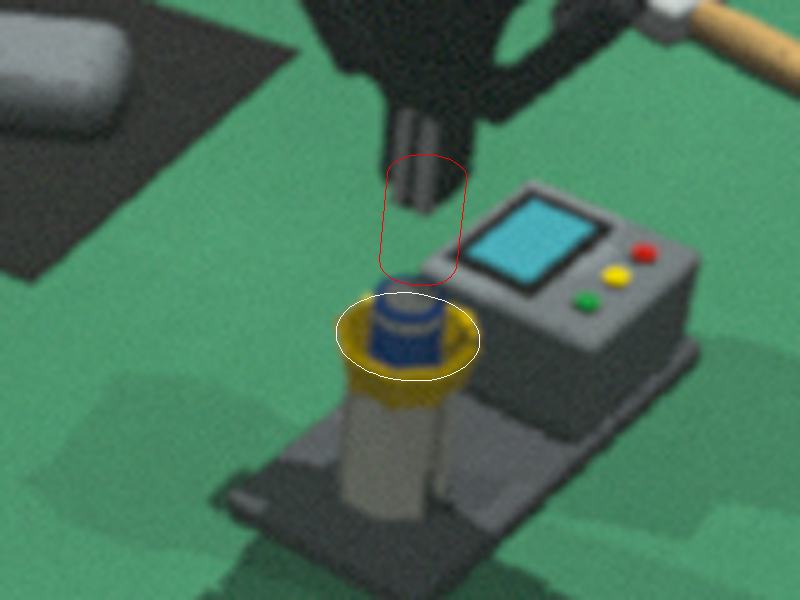

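```bash
python3 -m pendant '{"hand":[0,0,0,0,0,0,0,0,0,0],"xyz":[[0,-0.1,0.3],[0,-0.1,0.7],[0,-0.1,1.1],[0,-0.1,1.5],[0,-0.1,1.8],[0,-0.1,1.95],[0,-0.1,2.05],[0,-0.1,2.15],[0,-0.1,2.25],[0,-0.1,2.25]],"rot":[[0,0,0],[0,0,0],[0,0,0],[0,0,0],[0,0,0],[0,0,0],[0,0,0],[0,0,0],[0,0,0],[0,0,0]]}' 60;python3 v.py pics/h8.png .015
```

```text
time: 18.95
tcp_pos: [0.513, -0.0889, 0.1081]
tool_rot: [180.0, -0.1, 90.0]
ft_force: [0.4, 0.2, 0.8]
gripper_width: -0.0002
[ 0.51307887 -0.08885535  0.10826005] [ 1.79957066e+02 -1.06258555e-01  9.00140423e+01] [0.47647785 0.90523808 0.2314488 ] -3.0373180746495437e-05 19.0
```

View pics/h8.png

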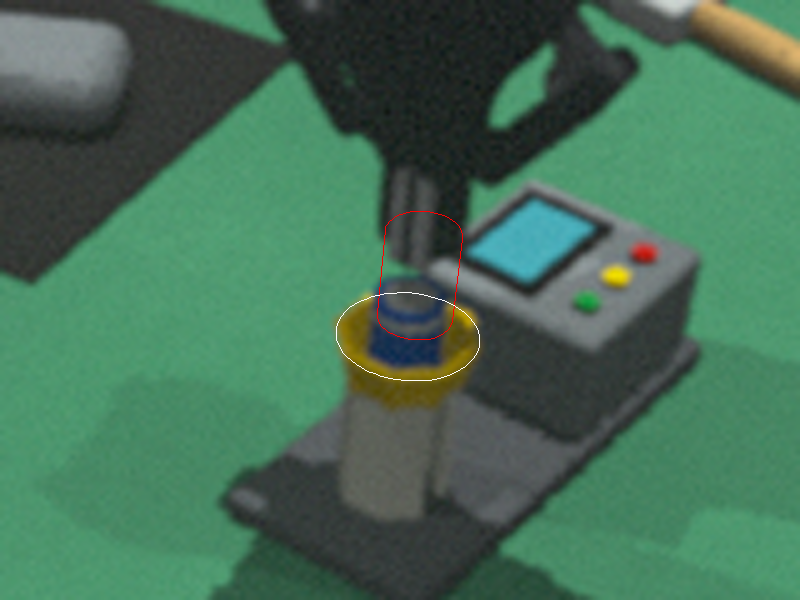

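```bash
python3 - <<'E'
from h import *
s=camera("side"); K,R,t=P(s); print(-R.T@t)
p=get_state()["tcp_pos"]
im=cv2.resize(s["pixels"][160:210,350:430],None,fx=10,fy=10,interpolation=cv2.INTER_CUBIC)[:,:,::-1].copy()
im=cv2.convertScaleAbs(im,alpha=1.8,beta=10)
f=lambda q:tuple(map(int,((q-[350,160])*10+5).round()))
for dy,c in((-.011,(255,0,0)),(0,(0,255,0)),(.011,(0,0,255))):
    for z in(.1,.108,.13): cv2.circle(im,f(proj(s,[p[0],p[1]+dy,z])),4,c,-1)
cv2.imwrite("pics/h9.png",im)
E
```

```text
[0.23432376 0.51678381 0.59619079]
```

View pics/h9.png

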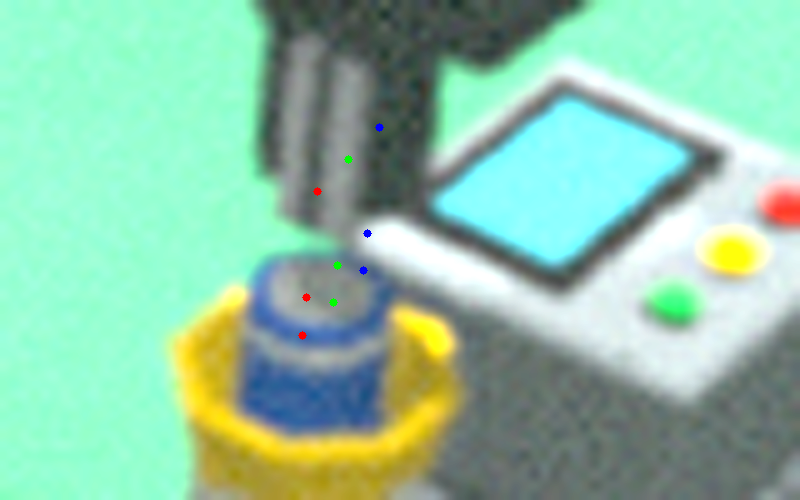

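The picture suggests the finger block sits a few mm toward −y of the stack, its +y face near (320,228) and the cell top centre at (315,290). I'll shift +5 mm in y so the press covers the stack's axis either way, and go down slowly.

```bash
python3 -m pendant '{"hand":[0,0,0,0,0,0,0,0,0,0],"xyz":[[0.2,0,0],[0.5,0,0.1],[0.5,0,0.2],[0.5,0,0.3],[0.5,0,0.4],[0.5,0,0.5],[0.5,0,0.6],[0.5,0,0.7],[0.5,0,0.8],[0.5,0,0.8]],"rot":[[0,0,0],[0,0,0],[0,0,0],[0,0,0],[0,0,0],[0,0,0],[0,0,0],[0,0,0],[0,0,0],[0,0,0]]}' 60;python3 - <<'E'
from h import *
s=camera("side"); print(get_state()["tcp_pos"],get_state()["ft_force"])
im=cv2.resize(s["pixels"][160:210,350:430],None,fx=10,fy=10,interpolation=cv2.INTER_CUBIC)[:,:,::-1].copy()
im=cv2.convertScaleAbs(im,alpha=1.8,beta=10)
cv2.imwrite("pics/h10.png",im)
E
```

```text
time: 19.88
tcp_pos: [0.5129, -0.0839, 0.1001]
tool_rot: [180.0, -0.1, 90.0]
ft_force: [0.2, -0.0, -0.3]
gripper_width: -0.0004
[ 0.51299487 -0.08386426  0.10017837] [ 0.53177651 -1.15427443 -0.52713907]
```

View pics/h10.png

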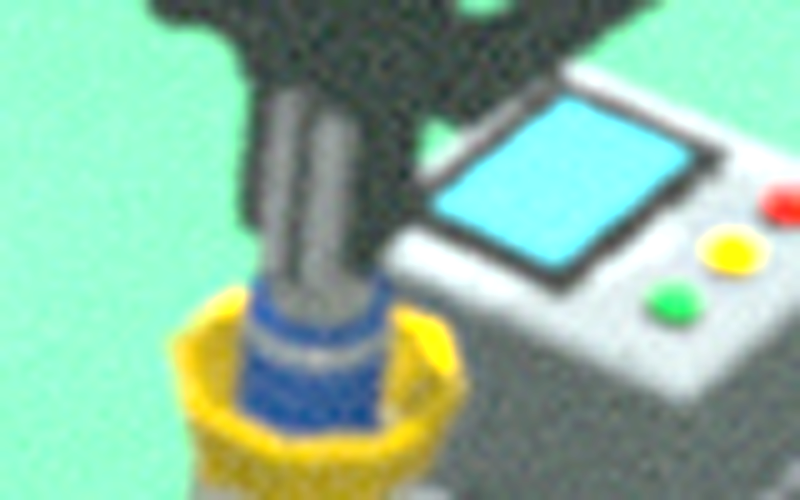

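The fingertips hang right over the disc now (at (305,285)). Continuing down slowly.

```bash
python3 -m pendant '{"hand":[0,0,0,0,0,0,0,0],"xyz":[[0,0,0.1],[0,0,0.2],[0,0,0.3],[0,0,0.4],[0,0,0.5],[0,0,0.6],[0,0,0.7],[0,0,0.8]],"rot":[[0,0,0],[0,0,0],[0,0,0],[0,0,0],[0,0,0],[0,0,0],[0,0,0],[0,0,0]]}' 60
```

```text
time: 20.6
tcp_pos: [0.513, -0.0838, 0.0921]
tool_rot: [180.0, -0.1, 90.0]
ft_force: [-0.5, -0.5, 0.9]
gripper_width: 0.0001
```

```bash
python3 -m pendant '{"hand":[0,0,0,0,0],"xyz":[[0,0,0.1],[0,0,0.2],[0,0,0.3],[0,0,0.4],[0,0,0.4]],"rot":[[0,0,0],[0,0,0],[0,0,0],[0,0,0],[0,0,0]]}' 60;python3 - <<'E'
from h import *
s=camera("side"); print(get_state()["tcp_pos"],get_state()["ft_force"])
im=cv2.resize(s["pixels"][160:210,350:430],None,fx=10,fy=10,interpolation=cv2.INTER_CUBIC)[:,:,::-1].copy()
im=cv2.convertScaleAbs(im,alpha=1.8,beta=10)
cv2.imwrite("pics/h11.png",im)
E
```

```text
time: 21.02
tcp_pos: [0.5132, -0.0838, 0.0883]
tool_rot: [179.9, -0.1, 90.0]
ft_force: [0.4, 0.8, 3.5]
gripper_width: -0.0001
[ 0.51328186 -0.08377885  0.08833323] [-0.73079698  0.69922781  2.9267376 ]
```

View pics/h11.png

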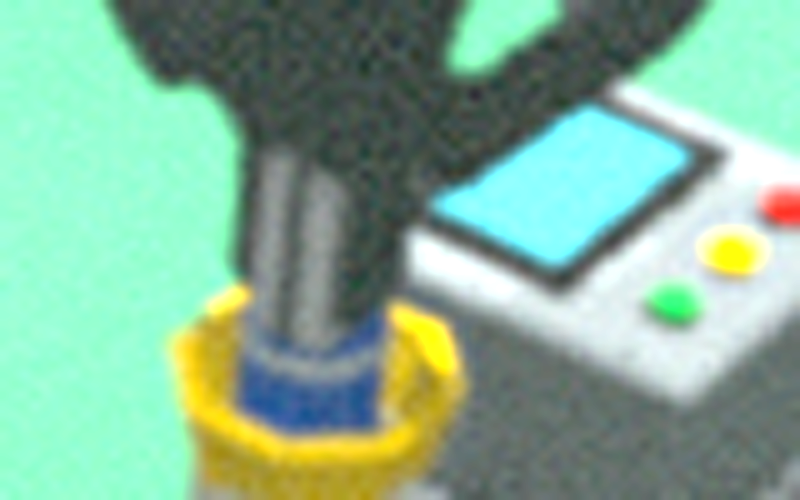

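Contact: 3 N, with the fingers square on the cell top (front edge at (310,340), cell rim around (315,340)). Pressing on.

```bash
python3 -m pendant '{"hand":[0,0,0,0,0,0],"xyz":[[0,0,0.1],[0,0,0.2],[0,0,0.3],[0,0,0.4],[0,0,0.5],[0,0,0.6]],"rot":[[0,0,0],[0,0,0],[0,0,0],[0,0,0],[0,0,0],[0,0,0]]}' 60
```

```text
time: 21.57
tcp_pos: [0.5138, -0.0838, 0.0828]
tool_rot: [179.9, -0.1, 90.0]
ft_force: [-1.1, -0.3, 7.6]
gripper_width: 0.0002
```

```bash
python3 -m pendant '{"hand":[0,0,0,0,0],"xyz":[[0,0,0.1],[0,0,0.2],[0,0,0.3],[0,0,0.4],[0,0,0.4]],"rot":[[0,0,0],[0,0,0],[0,0,0],[0,0,0],[0,0,0]]}' 60
```

```text
time: 21.98
tcp_pos: [0.5147, -0.0838, 0.0807]
tool_rot: [179.9, -0.0, 90.0]
ft_force: [-3.9, 0.2, 14.9]
gripper_width: -0.0002
```

```bash
python3 -m pendant '{"hand":[0,0,0,0],"xyz":[[0,0,0.1],[0,0,0.2],[0,0,0.3],[0,0,0.3]],"rot":[[0,0,0],[0,0,0],[0,0,0],[0,0,0]]}' 60;python3 - <<'E'
from h import *
s=camera("side"); print(get_state()["tcp_pos"],get_state()["ft_force"])
im=cv2.resize(s["pixels"][160:210,350:430],None,fx=10,fy=10,interpolation=cv2.INTER_CUBIC)[:,:,::-1].copy()
im=cv2.convertScaleAbs(im,alpha=1.8,beta=10)
cv2.imwrite("pics/h12.png",im)
E
```

```text
time: 22.32
tcp_pos: [0.5154, -0.0839, 0.0807]
tool_rot: [179.9, 0.1, 90.0]
ft_force: [-7.2, -0.0, 21.9]
gripper_width: 0.0004
[ 0.51543313 -0.0839264   0.08067737] [-6.46150943  1.16874192 21.93716084]
```

View pics/h12.png

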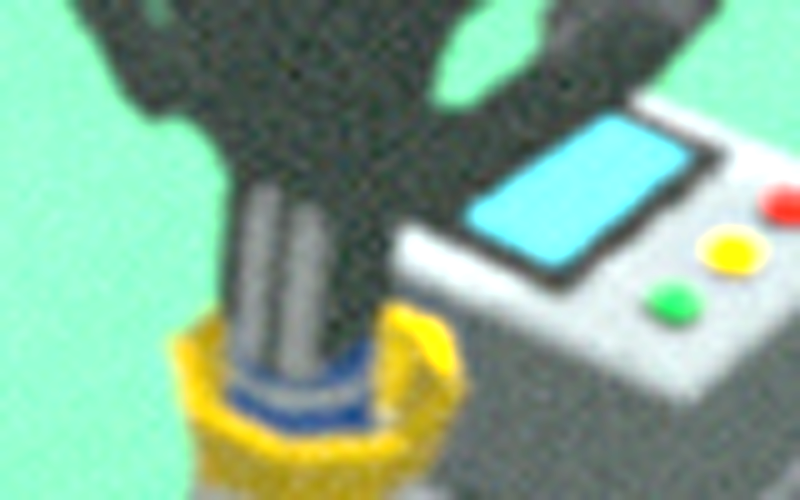

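TCP height stayed at 80.7 mm while force rose from 15 to 22 N, so it is on a hard stop. Before handing in I check that this is the contact's stop (10 mm travel), that the hold is steady, and that the orange cells are untouched.

```bash
python3 - <<'E'
from h import *
for i in range(8):
    s=camera("side"); st=get_state(); print(st["time"],st["tcp_pos"].round(4),st["ft_force"].round(1))
t=camera("top")
for b in ((270,260),(304,383)): print(whitec(s,b))
# white-band row of the upper cell: before / now, predicted 10 mm
a=cv2.imread("pics/h10.png"); c=cv2.imread("pics/h12.png")
for im in(a,c):
    col=im[300:440,345:365].astype(int).mean(1); print([ (300+10*k,col[10*k:10*k+10].mean(0).round().astype(int).tolist()) for k in range(14)])
x=[.5135,-.088]
print((proj(s,[x[0],x[1]+.013,.1])-proj(s,[x[0],x[1]+.013,.09]))*10)
E
```

```text
22.4167 [ 0.5154 -0.084   0.0807] [-7.6  0.9 21.8]
22.4667 [ 0.5154 -0.0839  0.0807] [-7.8  0.4 22. ]
22.5167 [ 0.5154 -0.0839  0.0807] [-7.   0.2 22.1]
22.5667 [ 0.5154 -0.0839  0.0807] [-7.4  0.6 20.8]
22.6167 [ 0.5154 -0.0839  0.0807] [-6.4  0.8 21.2]
22.6667 [ 0.5154 -0.0839  0.0807] [-7.2  1.4 22. ]
22.7167 [ 0.5154 -0.0839  0.0807] [-6.2  1.7 21.6]
22.7667 [ 0.5154 -0.0839  0.0807] [-7.  -0.1 22.1]
(array([269.41538462, 259.64615385]), np.int32(65))
(array([303.42222222, 381.71851852]), np.int32(135))
[(300, [139, 143, 131]), (310, [136, 129, 111]), (320, [143, 106, 80]), (330, [149, 109, 74]), (340, [156, 133, 114]), (350, [157, 153, 141]), (360, [147, 129, 110]), (370, [144, 101, 68]), (380, [144, 92, 52]), (390, [144, 92, 53]), (400, [144, 92, 53]), (410, [141, 84, 38]), (420, [136, 103, 81]), (430, [112, 165, 175])]
[(300, [72, 76, 62]), (310, [66, 69, 59]), (320, [73, 83, 64]), (330, [79, 81, 64]), (340, [106, 84, 63]), (350, [121, 83, 53]), (360, [137, 94, 64]), (370, [148, 115, 91]), (380, [154, 140, 124]), (390, [157, 142, 128]), (400, [144, 113, 87]), (410, [137, 85, 45]), (420, [138, 105, 83]), (430, [106, 161, 171])]
[  4.71848516 -46.428909  ]
```

The band on the upper cell moved about 42–46 px (10x crop), against 46 px expected for 10 mm. The force line (7.6 N at 82.8 mm) puts the stop at about 80.5 mm, and TCP holds at 80.7 mm with a steady 22 N. The orange cells haven't moved by a pixel. Handing in while pressing.

```bash
python3 -c "
from rig import *
print(job_done()); s=get_state(); print(s['time'],s['tcp_pos'],s['ft_force'])"
```

```text
the job is handed in; nothing more can be done
None
the job is handed in; nothing more can be done
```

I dropped both blue cells into the tester one on the other. With the fingers shut I pressed the stack down to the hard stop and handed in at about 22.8 s, still pressing. `job_done()` reports no verdict.

**Last checks**
- **Press:** the wrist force held at about 22 N and the tool height at 80.7 mm over the last eight readings. The height had not changed while the force rose from 15 to 22 N.
- **Travel:** the upper cell's white band moved about 42–46 px against 46 px expected for 10 mm. A raw reading at one fixed column gave only 35 px; I put the rest down to the cell's roughly 2 mm sideways drift. From the spring forces I estimate 9.8 mm of travel.
- **Orange cells:** both read at exactly their starting pixels in the side camera.

**What disagreed**
- **Tool height:** the fingertips sat 10–20 mm higher than the stated 22 mm ahead of the tool point, so my first grasp closed in the air above the cell, without touching it.
- **Finger position:** the fingers also looked several mm off toward −y, so I shifted the press 5 mm toward +y.
- **Cameras:** the two cameras differed by about 5 mm in x. I used triangulated positions, then corrected by eye over the funnel.
- **Grip width:** the gripper read 24 mm on the 26 mm cells.
- **Side load:** about 7 N sideways in x remained, with a tool drift of about 2 mm toward +x under load.

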